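# Fill and set out the hanging specimen caddies

### The job

Prepare the specimen caddies for the lesson: hook each caddy that stands on the bench onto the rail, slide it along to the white mark under the spout, and gently tilt the full yellow bin by its rear bar until the first specimen slides, metering exactly two into that caddy, then set the bin back level and slide the filled caddy along the rail to the flag of its own colour. Do not handle the specimens or let any fall on the bench, keep the rest of them in the bin, and leave the other things on the bench alone (two caddies cannot pass each other on the rail).

Things in the scene. Friction and masses are not known exactly. Their poses are not given: they have to be found in the camera images.
- rail: The specimen station, fixed on the bench: a flat aluminium hanging rail (8 mm thick in x, 20 mm high, top edge 140 mm above the bench) along its y axis, from y=-400 to +70 mm, on two posts. Origin on the bench under the rail's middle plane at the white fill plate; x away from the robot, y along the rail towards the yellow tilting bin at its +y end, z up. The robot side of the rail is free.
- fill_mark (a point): Middle of the rail's top edge (140 mm high) at the white upright fill plate: x=0, y=0 of the station, same axes. A caddy whose hook is centred here has its box under the spout, which reaches over the box's +y end: so hook it on at least 70 mm to the -y side and slide it in. A lower steady bar (z 72 to 84 mm, face at x=-6.5 mm) runs under the rail; hung caddies lean on it.
- bin (a joint): Tilt of the yellow bin, rad: 0 level (start and rest), to 0.75 as its rear bar is lifted. Friction hinge along the station's x: stays at any angle where left; 5 to 15 N at the bar. The floor is arched, 2.5 degrees less slope under each specimen going back, so they slide out one by one: the first at 0.15 to 0.35 rad (friction varies), each next about 0.04 later. Once sliding, one runs right out in about 1 s.
- bin_floor (a point): Point on the bin's hinge axis, turning with the bin (x along the axis, y to the rear bar, z up when level), at station x=-42, y=70, z=152 mm. The bin is a straight-sided open trough, 38 mm wide inside, from the spout edge at y=-40, z=0 to the rear wall at y=181 mm, walls up to z=33 mm, holding seven specimens in one row. Level, the spout edge is 38 mm above the rim of a hung caddy.
- bin_bar (a point): Middle of the bin's rear lifting bar, turning with the bin: a 10 mm round steel bar along the hinge axis, 60 mm free length, at y=201, z=72 mm of bin_floor's frame, clear above and behind the rear wall. Pinched from above across the bar, it turns within the fingers while the gripper stays upright.
- red_flag: Red marker plate fixed upright behind the rail (30 mm wide along the rail, 105 mm high, 36 mm beyond the rail's middle plane): where the red caddy is to end. Origin on the bench at its middle; axes parallel to the station's. The three flags stand about 120, 225 and 330 mm from the fill mark on the -y side; which is which varies.
- blue_flag: Blue marker plate, otherwise the same as the red: where the blue caddy is to end.
- green_flag: Green marker plate, otherwise the same as the red: where the green caddy is to end.
- red_caddy: Red plastic hanging caddy, may be absent; 130 to 210 g. Open box 60 mm (x) by 90 mm (y) by 50 mm high, 3 mm walls; origin at the middle of its underside, z up. Its hook is on the +x side, which faces away from the robot when hung. It starts standing on the bench on the robot side of the rail, turned up to 0.3 rad. Hung, it leans about 6 degrees back.
- red_caddy_hook (a point): On the red caddy, middle of the underside of its hook's bridge, at x=42, y=0, z=76 mm of the caddy; rests on the rail's top when hung. Hook 60 mm wide, open downwards: slot 16 mm wide (x=34 to 50), bridge 5 mm thick, lip on the +x side down to z=56. On the bridge stands a white grip tab, 10 mm thick in x, 30 wide in y, z=81 to 127, centred at x=42, y=0.
- blue_caddy: Blue plastic hanging caddy, may be absent; 130 to 210 g. Open box 60 mm (x) by 90 mm (y) by 50 mm high, 3 mm walls; origin at the middle of its underside, z up. Its hook is on the +x side, which faces away from the robot when hung. It starts standing on the bench on the robot side of the rail, turned up to 0.3 rad. Hung, it leans about 6 degrees back.
- blue_caddy_hook (a point): On the blue caddy, middle of the underside of its hook's bridge, at x=42, y=0, z=76 mm of the caddy; rests on the rail's top when hung. Hook 60 mm wide, open downwards: slot 16 mm wide (x=34 to 50), bridge 5 mm thick, lip on the +x side down to z=56. On the bridge stands a white grip tab, 10 mm thick in x, 30 wide in y, z=81 to 127, centred at x=42, y=0.
- green_caddy: Green plastic hanging caddy, may be absent; 130 to 210 g. Open box 60 mm (x) by 90 mm (y) by 50 mm high, 3 mm walls; origin at the middle of its underside, z up. Its hook is on the +x side, which faces away from the robot when hung. It starts standing on the bench on the robot side of the rail, turned up to 0.3 rad. Hung, it leans about 6 degrees back.
- green_caddy_hook (a point): On the green caddy, middle of the underside of its hook's bridge, at x=42, y=0, z=76 mm of the caddy; rests on the rail's top when hung. Hook 60 mm wide, open downwards: slot 16 mm wide (x=34 to 50), bridge 5 mm thick, lip on the +x side down to z=56. On the bridge stands a white grip tab, 10 mm thick in x, 30 wide in y, z=81 to 127, centred at x=42, y=0.
- stone1: Cut mineral specimen, 30 mm (x) by 28 mm (y) by 18 mm high, 40 g; origin at the middle of its underside. Starts as number 1 from the spout in the bin's row of seven.
- stone2: Cut mineral specimen, 30 mm (x) by 28 mm (y) by 18 mm high, 40 g; origin at the middle of its underside. Starts as number 2 from the spout in the bin's row of seven.
- stone3: Cut mineral specimen, 30 mm (x) by 28 mm (y) by 18 mm high, 40 g; origin at the middle of its underside. Starts as number 3 from the spout in the bin's row of seven.
- stone4: Cut mineral specimen, 30 mm (x) by 28 mm (y) by 18 mm high, 40 g; origin at the middle of its underside. Starts as number 4 from the spout in the bin's row of seven.
- stone5: Cut mineral specimen, 30 mm (x) by 28 mm (y) by 18 mm high, 40 g; origin at the middle of its underside. Starts as number 5 from the spout in the bin's row of seven.
- stone6: Cut mineral specimen, 30 mm (x) by 28 mm (y) by 18 mm high, 40 g; origin at the middle of its underside. Starts as number 6 from the spout in the bin's row of seven.
- stone7: Cut mineral specimen, 30 mm (x) by 28 mm (y) by 18 mm high, 40 g; origin at the middle of its underside. Starts as number 7 from the spout in the bin's row of seven.
- dropper_bottle: Bystander, not part of the job: small amber dropper bottle, 36 mm across, 85 mm high; origin at the middle of its underside.
- beaker: Bystander, not part of the job: glass beaker, 68 mm across, 90 mm high; origin at the middle of its underside.
- calculator: Bystander, not part of the job: grey desk calculator, 75 by 140 by 12 mm; origin at the middle of its underside.
Not all that is in view belongs to the job. There is more than one size of the green_flag; the job needs the smaller.

How it is judged:
On the way, in this order (a step that is already met when the one before it is completed fails the run):
1. a caddy hangs on the rail at the white fill mark, the bin still level and no specimen out (value of joint bin below 0.06 rad and y of stone1 in the frame of bin_floor between -0.045 and 0.181 m and z of stone1 in the frame of bin_floor between -0.016 and 0.04 m and x of stone1 in the frame of bin_floor between -0.025 and 0.025 m and ((x of red_caddy_hook in the frame of fill_mark between -0.012 and 0.012 m and z of red_caddy_hook in the frame of fill_mark between -0.006 and 0.008 m and angle between red_caddy's own z axis and vertical below 0.2 rad and y of red_caddy_hook in the frame of fill_mark between -0.02 and 0.02 m) or (x of blue_caddy_hook in the frame of fill_mark between -0.012 and 0.012 m and z of blue_caddy_hook in the frame of fill_mark between -0.006 and 0.008 m and angle between blue_caddy's own z axis and vertical below 0.2 rad and y of blue_caddy_hook in the frame of fill_mark between -0.02 and 0.02 m) or (x of green_caddy_hook in the frame of fill_mark between -0.012 and 0.012 m and z of green_caddy_hook in the frame of fill_mark between -0.006 and 0.008 m and angle between green_caddy's own z axis and vertical below 0.2 rad and y of green_caddy_hook in the frame of fill_mark between -0.02 and 0.02 m))), for 0.2 s.
2. with the bin tilted, the first specimen has slid into the caddy hung at the fill mark (value of joint bin above 0.1 rad and ((x of stone1 in the frame of red_caddy between -0.032 and 0.032 m and y of stone1 in the frame of red_caddy between -0.047 and 0.047 m and z of stone1 in the frame of red_caddy between -0.004 and 0.052 m and x of red_caddy_hook in the frame of fill_mark between -0.012 and 0.012 m and z of red_caddy_hook in the frame of fill_mark between -0.006 and 0.008 m and angle between red_caddy's own z axis and vertical below 0.2 rad and y of red_caddy_hook in the frame of fill_mark between -0.02 and 0.02 m) or (x of stone1 in the frame of blue_caddy between -0.032 and 0.032 m and y of stone1 in the frame of blue_caddy between -0.047 and 0.047 m and z of stone1 in the frame of blue_caddy between -0.004 and 0.052 m and x of blue_caddy_hook in the frame of fill_mark between -0.012 and 0.012 m and z of blue_caddy_hook in the frame of fill_mark between -0.006 and 0.008 m and angle between blue_caddy's own z axis and vertical below 0.2 rad and y of blue_caddy_hook in the frame of fill_mark between -0.02 and 0.02 m) or (x of stone1 in the frame of green_caddy between -0.032 and 0.032 m and y of stone1 in the frame of green_caddy between -0.047 and 0.047 m and z of stone1 in the frame of green_caddy between -0.004 and 0.052 m and x of green_caddy_hook in the frame of fill_mark between -0.012 and 0.012 m and z of green_caddy_hook in the frame of fill_mark between -0.006 and 0.008 m and angle between green_caddy's own z axis and vertical below 0.2 rad and y of green_caddy_hook in the frame of fill_mark between -0.02 and 0.02 m))).
3. two specimens are in that caddy and the bin is level again (value of joint bin below 0.06 rad and ((x of stone1 in the frame of red_caddy between -0.032 and 0.032 m and y of stone1 in the frame of red_caddy between -0.047 and 0.047 m and z of stone1 in the frame of red_caddy between -0.004 and 0.052 m and x of stone2 in the frame of red_caddy between -0.032 and 0.032 m and y of stone2 in the frame of red_caddy between -0.047 and 0.047 m and z of stone2 in the frame of red_caddy between -0.004 and 0.052 m and x of red_caddy_hook in the frame of fill_mark between -0.012 and 0.012 m and z of red_caddy_hook in the frame of fill_mark between -0.006 and 0.008 m and angle between red_caddy's own z axis and vertical below 0.2 rad) or (x of stone1 in the frame of blue_caddy between -0.032 and 0.032 m and y of stone1 in the frame of blue_caddy between -0.047 and 0.047 m and z of stone1 in the frame of blue_caddy between -0.004 and 0.052 m and x of stone2 in the frame of blue_caddy between -0.032 and 0.032 m and y of stone2 in the frame of blue_caddy between -0.047 and 0.047 m and z of stone2 in the frame of blue_caddy between -0.004 and 0.052 m and x of blue_caddy_hook in the frame of fill_mark between -0.012 and 0.012 m and z of blue_caddy_hook in the frame of fill_mark between -0.006 and 0.008 m and angle between blue_caddy's own z axis and vertical below 0.2 rad) or (x of stone1 in the frame of green_caddy between -0.032 and 0.032 m and y of stone1 in the frame of green_caddy between -0.047 and 0.047 m and z of stone1 in the frame of green_caddy between -0.004 and 0.052 m and x of stone2 in the frame of green_caddy between -0.032 and 0.032 m and y of stone2 in the frame of green_caddy between -0.047 and 0.047 m and z of stone2 in the frame of green_caddy between -0.004 and 0.052 m and x of green_caddy_hook in the frame of fill_mark between -0.012 and 0.012 m and z of green_caddy_hook in the frame of fill_mark between -0.006 and 0.008 m and angle between green_caddy's own z axis and vertical below 0.2 rad))), for 0.2 s.
At the end, for the whole second after the job is handed in: Every caddy present hangs on the rail (hook on the top edge within about 8 mm in height, leaning less than 0.2 rad), at rest, within 15 mm of its own flag along the rail, with exactly two specimens in it; all other specimens are still in the bin, and the bin is level (below 0.06 rad) (value of joint bin below 0.06 rad and ((y of stone1 in the frame of bin_floor between -0.045 and 0.181 m and z of stone1 in the frame of bin_floor between -0.016 and 0.04 m and x of stone1 in the frame of bin_floor between -0.025 and 0.025 m) or (x of stone1 in the frame of red_caddy between -0.032 and 0.032 m and y of stone1 in the frame of red_caddy between -0.047 and 0.047 m and z of stone1 in the frame of red_caddy between -0.004 and 0.052 m) or (x of stone1 in the frame of blue_caddy between -0.032 and 0.032 m and y of stone1 in the frame of blue_caddy between -0.047 and 0.047 m and z of stone1 in the frame of blue_caddy between -0.004 and 0.052 m) or (x of stone1 in the frame of green_caddy between -0.032 and 0.032 m and y of stone1 in the frame of green_caddy between -0.047 and 0.047 m and z of stone1 in the frame of green_caddy between -0.004 and 0.052 m)) and ((y of stone2 in the frame of bin_floor between -0.045 and 0.181 m and z of stone2 in the frame of bin_floor between -0.016 and 0.04 m and x of stone2 in the frame of bin_floor between -0.025 and 0.025 m) or (x of stone2 in the frame of red_caddy between -0.032 and 0.032 m and y of stone2 in the frame of red_caddy between -0.047 and 0.047 m and z of stone2 in the frame of red_caddy between -0.004 and 0.052 m) or (x of stone2 in the frame of blue_caddy between -0.032 and 0.032 m and y of stone2 in the frame of blue_caddy between -0.047 and 0.047 m and z of stone2 in the frame of blue_caddy between -0.004 and 0.052 m) or (x of stone2 in the frame of green_caddy between -0.032 and 0.032 m and y of stone2 in the frame of green_caddy between -0.047 and 0.047 m and z of stone2 in the frame of green_caddy between -0.004 and 0.052 m)) and ((y of stone3 in the frame of bin_floor between -0.045 and 0.181 m and z of stone3 in the frame of bin_floor between -0.016 and 0.04 m and x of stone3 in the frame of bin_floor between -0.025 and 0.025 m) or (x of stone3 in the frame of red_caddy between -0.032 and 0.032 m and y of stone3 in the frame of red_caddy between -0.047 and 0.047 m and z of stone3 in the frame of red_caddy between -0.004 and 0.052 m) or (x of stone3 in the frame of blue_caddy between -0.032 and 0.032 m and y of stone3 in the frame of blue_caddy between -0.047 and 0.047 m and z of stone3 in the frame of blue_caddy between -0.004 and 0.052 m) or (x of stone3 in the frame of green_caddy between -0.032 and 0.032 m and y of stone3 in the frame of green_caddy between -0.047 and 0.047 m and z of stone3 in the frame of green_caddy between -0.004 and 0.052 m)) and ((y of stone4 in the frame of bin_floor between -0.045 and 0.181 m and z of stone4 in the frame of bin_floor between -0.016 and 0.04 m and x of stone4 in the frame of bin_floor between -0.025 and 0.025 m) or (x of stone4 in the frame of red_caddy between -0.032 and 0.032 m and y of stone4 in the frame of red_caddy between -0.047 and 0.047 m and z of stone4 in the frame of red_caddy between -0.004 and 0.052 m) or (x of stone4 in the frame of blue_caddy between -0.032 and 0.032 m and y of stone4 in the frame of blue_caddy between -0.047 and 0.047 m and z of stone4 in the frame of blue_caddy between -0.004 and 0.052 m) or (x of stone4 in the frame of green_caddy between -0.032 and 0.032 m and y of stone4 in the frame of green_caddy between -0.047 and 0.047 m and z of stone4 in the frame of green_caddy between -0.004 and 0.052 m)) and ((y of stone5 in the frame of bin_floor between -0.045 and 0.181 m and z of stone5 in the frame of bin_floor between -0.016 and 0.04 m and x of stone5 in the frame of bin_floor between -0.025 and 0.025 m) or (x of stone5 in the frame of red_caddy between -0.032 and 0.032 m and y of stone5 in the frame of red_caddy between -0.047 and 0.047 m and z of stone5 in the frame of red_caddy between -0.004 and 0.052 m) or (x of stone5 in the frame of blue_caddy between -0.032 and 0.032 m and y of stone5 in the frame of blue_caddy between -0.047 and 0.047 m and z of stone5 in the frame of blue_caddy between -0.004 and 0.052 m) or (x of stone5 in the frame of green_caddy between -0.032 and 0.032 m and y of stone5 in the frame of green_caddy between -0.047 and 0.047 m and z of stone5 in the frame of green_caddy between -0.004 and 0.052 m)) and ((y of stone6 in the frame of bin_floor between -0.045 and 0.181 m and z of stone6 in the frame of bin_floor between -0.016 and 0.04 m and x of stone6 in the frame of bin_floor between -0.025 and 0.025 m) or (x of stone6 in the frame of red_caddy between -0.032 and 0.032 m and y of stone6 in the frame of red_caddy between -0.047 and 0.047 m and z of stone6 in the frame of red_caddy between -0.004 and 0.052 m) or (x of stone6 in the frame of blue_caddy between -0.032 and 0.032 m and y of stone6 in the frame of blue_caddy between -0.047 and 0.047 m and z of stone6 in the frame of blue_caddy between -0.004 and 0.052 m) or (x of stone6 in the frame of green_caddy between -0.032 and 0.032 m and y of stone6 in the frame of green_caddy between -0.047 and 0.047 m and z of stone6 in the frame of green_caddy between -0.004 and 0.052 m)) and (y of stone7 in the frame of bin_floor between -0.045 and 0.181 m and z of stone7 in the frame of bin_floor between -0.016 and 0.04 m and x of stone7 in the frame of bin_floor between -0.025 and 0.025 m) and x of red_caddy_hook in the frame of fill_mark between -0.012 and 0.012 m and z of red_caddy_hook in the frame of fill_mark between -0.006 and 0.008 m and angle between each of red_caddy, blue_caddy, green_caddy's own z axis and vertical below 0.2 rad and y of red_caddy_hook in the frame of red_flag between -0.015 and 0.015 m and ((x of stone1 in the frame of red_caddy between -0.032 and 0.032 m and y of stone1 in the frame of red_caddy between -0.047 and 0.047 m and z of stone1 in the frame of red_caddy between -0.004 and 0.052 m and x of stone2 in the frame of red_caddy between -0.032 and 0.032 m and y of stone2 in the frame of red_caddy between -0.047 and 0.047 m and z of stone2 in the frame of red_caddy between -0.004 and 0.052 m and horizontal distance between each of stone3, stone4, stone5, stone6, stone7 and red_caddy above 0.06 m) or (x of stone3 in the frame of red_caddy between -0.032 and 0.032 m and y of stone3 in the frame of red_caddy between -0.047 and 0.047 m and z of stone3 in the frame of red_caddy between -0.004 and 0.052 m and x of stone4 in the frame of red_caddy between -0.032 and 0.032 m and y of stone4 in the frame of red_caddy between -0.047 and 0.047 m and z of stone4 in the frame of red_caddy between -0.004 and 0.052 m and horizontal distance between each of stone1, stone2, stone5, stone6, stone7 and red_caddy above 0.06 m) or (x of stone5 in the frame of red_caddy between -0.032 and 0.032 m and y of stone5 in the frame of red_caddy between -0.047 and 0.047 m and z of stone5 in the frame of red_caddy between -0.004 and 0.052 m and x of stone6 in the frame of red_caddy between -0.032 and 0.032 m and y of stone6 in the frame of red_caddy between -0.047 and 0.047 m and z of stone6 in the frame of red_caddy between -0.004 and 0.052 m and horizontal distance between each of stone1, stone2, stone3, stone4, stone7 and red_caddy above 0.06 m)) and linear speed of each of red_caddy, blue_caddy, green_caddy below 0.02 m/s and x of blue_caddy_hook in the frame of fill_mark between -0.012 and 0.012 m and z of blue_caddy_hook in the frame of fill_mark between -0.006 and 0.008 m and y of blue_caddy_hook in the frame of blue_flag between -0.015 and 0.015 m and ((x of stone1 in the frame of blue_caddy between -0.032 and 0.032 m and y of stone1 in the frame of blue_caddy between -0.047 and 0.047 m and z of stone1 in the frame of blue_caddy between -0.004 and 0.052 m and x of stone2 in the frame of blue_caddy between -0.032 and 0.032 m and y of stone2 in the frame of blue_caddy between -0.047 and 0.047 m and z of stone2 in the frame of blue_caddy between -0.004 and 0.052 m and horizontal distance between each of stone3, stone4, stone5, stone6, stone7 and blue_caddy above 0.06 m) or (x of stone3 in the frame of blue_caddy between -0.032 and 0.032 m and y of stone3 in the frame of blue_caddy between -0.047 and 0.047 m and z of stone3 in the frame of blue_caddy between -0.004 and 0.052 m and x of stone4 in the frame of blue_caddy between -0.032 and 0.032 m and y of stone4 in the frame of blue_caddy between -0.047 and 0.047 m and z of stone4 in the frame of blue_caddy between -0.004 and 0.052 m and horizontal distance between each of stone1, stone2, stone5, stone6, stone7 and blue_caddy above 0.06 m) or (x of stone5 in the frame of blue_caddy between -0.032 and 0.032 m and y of stone5 in the frame of blue_caddy between -0.047 and 0.047 m and z of stone5 in the frame of blue_caddy between -0.004 and 0.052 m and x of stone6 in the frame of blue_caddy between -0.032 and 0.032 m and y of stone6 in the frame of blue_caddy between -0.047 and 0.047 m and z of stone6 in the frame of blue_caddy between -0.004 and 0.052 m and horizontal distance between each of stone1, stone2, stone3, stone4, stone7 and blue_caddy above 0.06 m)) and x of green_caddy_hook in the frame of fill_mark between -0.012 and 0.012 m and z of green_caddy_hook in the frame of fill_mark between -0.006 and 0.008 m and y of green_caddy_hook in the frame of green_flag between -0.015 and 0.015 m and ((x of stone1 in the frame of green_caddy between -0.032 and 0.032 m and y of stone1 in the frame of green_caddy between -0.047 and 0.047 m and z of stone1 in the frame of green_caddy between -0.004 and 0.052 m and x of stone2 in the frame of green_caddy between -0.032 and 0.032 m and y of stone2 in the frame of green_caddy between -0.047 and 0.047 m and z of stone2 in the frame of green_caddy between -0.004 and 0.052 m and horizontal distance between each of stone3, stone4, stone5, stone6, stone7 and green_caddy above 0.06 m) or (x of stone3 in the frame of green_caddy between -0.032 and 0.032 m and y of stone3 in the frame of green_caddy between -0.047 and 0.047 m and z of stone3 in the frame of green_caddy between -0.004 and 0.052 m and x of stone4 in the frame of green_caddy between -0.032 and 0.032 m and y of stone4 in the frame of green_caddy between -0.047 and 0.047 m and z of stone4 in the frame of green_caddy between -0.004 and 0.052 m and horizontal distance between each of stone1, stone2, stone5, stone6, stone7 and green_caddy above 0.06 m) or (x of stone5 in the frame of green_caddy between -0.032 and 0.032 m and y of stone5 in the frame of green_caddy between -0.047 and 0.047 m and z of stone5 in the frame of green_caddy between -0.004 and 0.052 m and x of stone6 in the frame of green_caddy between -0.032 and 0.032 m and y of stone6 in the frame of green_caddy between -0.047 and 0.047 m and z of stone6 in the frame of green_caddy between -0.004 and 0.052 m and horizontal distance between each of stone1, stone2, stone3, stone4, stone7 and green_caddy above 0.06 m))); the robot touches nothing.
It fails at once if a specimen is gripped or pushed with the fingers instead of being tipped out (contact force between the fingers and stone1 above 2 N or contact force between the fingers and stone2 above 2 N or contact force between the fingers and stone3 above 2 N or contact force between the fingers and stone4 above 2 N or contact force between the fingers and stone5 above 2 N or contact force between the fingers and stone6 above 2 N or contact force between the fingers and stone7 above 2 N).
It fails at once if a specimen lands on the bench (contact force between any of stone1, stone2, stone3, stone4, stone5, stone6, stone7 and table above 0.05 N).
It fails at once if a bystander is pushed more than 4 cm (distance of any of dropper_bottle, beaker, calculator from where it was at the start of the episode above 0.04 m).
Of red_caddy, blue_caddy, green_caddy only 2 to 3 are there at a start; the rules pass over those that are not, and their reading is None.
At some moment in a run one of red_caddy, blue_caddy may be knocked a few centimetres aside while the robot is not near it.
It also fails if it takes over 210 s, if anything falls off the work surface, if the arm or the gripper's body presses on something with over 40 N, if the wrist force passes 120 N, or if a joint passes its speed limit or range.

### The arm

A 7-joint arm with a two-finger parallel gripper is mounted at the origin on the work surface. World frame = base frame: x ahead of the robot, y to its left, z up, the work surface at z = 0. Lengths are in m, angles in rad, forces in N, time in s.
With the tool pointing down it reaches from about 0.425 to 0.925 m from the base axis. Payload 6.8 kg.
Tool frame: the origin (TCP) lies on the front face of the gripper's body, between the roots of the fingers; the fingertips stand 73 mm ahead of it and the grasp point (between the pads) lies 54 mm ahead of it (env.nose_length is the distance from the TCP to the fingertips, in m); z points along the fingers, y is the direction in which the jaws open and shut (so a half turn about z gives the same grasp; the last joint's range is limited). The gripper opens to 85 mm and grips with 20 to 120 N. Pads are 22 mm wide; open, the fingers measure 114 mm over their backs; the gripper's body (76 mm by 85 mm) begins 54 mm behind the grasp point. The pads swing forward as they close: fully open they stand 13 mm farther back than shut.
Start: joints at [-1.266, 0.477, 0.022, 1.555, -0.011, 1.109, -0.083], TCP at [0.271, 0.618, 0.304] pointing down, gripper open.
Joint ranges: [-2.96, 2.96], [-0.34, 2.1], [-1.41, 1.46], [0.24, 2.44], [-1.37, 4.51], [0.17, 1.92], [-2.96, 2.96]. Speed limits (rad/s): [2.39, 2.39, 3.14, 3.14, 3.14, 3.14, 3.14].

### API

Orientations are given as a unit quaternion [w, x, y, z].
In Python, from cell import env, kin, camera, calibration, job gives the robot as it stands. The module is installed in compiled form; this text tells all that it offers. Calls block until the motion is done:
- env.reach(position, orientation): joint-space move of the TCP to a pose.
- env.movel(position, velocity=0.15, rot=None, stop_force=None): straight line of the TCP; rot=None keeps the orientation; velocity is the mean speed in m/s. With stop_force (N) it stops when the force on the tool has changed by that much, and returns True; else False.
- env.goto_joints(angles): joint-space move.
- env.grip(opening, f_grip=None): finger opening in m; f_grip is the grip in N (None keeps the last); returns when the fingers have stopped.
- env.dwell(seconds).
- kin.inverse_kinematics(position, orientation): joint angles nearest the present ones, or None.
- env.get_state(): the state.
- camera(name): name is "scene" or "top" or "wrist"; returns (picture, depth): 400x640x3 uint8, blue, green, red; 400x640 float32, m along the optical axis (not along the pixel's ray), 0 where there is no reading.
- calibration(name): a dict with "fx", "fy", "cx", "cy" (pixels), "rvec" (rotation vector, rad) and "tvec" (3), from world to camera coordinates, as OpenCV has them. Camera axes: x right, y down, z forward; pixel columns grow to the right and rows downward; lengths in m; the calibration is good to about 2 mm. A picture is of the moment at which its call begins: read the wrist's pose just before it. calibration takes no time and is no camera call; for the wrist camera it gives the pose at the moment of the call.
A pose or a line that the arm cannot do raises env.PlanningError and nothing moves.
- job.job_done(): hands the job in, once; it reports no verdict.
The state is a dict: "time": time; "qpos": joint angles; "joint_velocities": joint speeds; "joint_torque": joint torques, N m; "tcp_pos": TCP position; "orientation": TCP orientation; "force": force on the tool from outside, world axes, zero at the start; "torque": the same for the moment, N m; "opening": finger opening in m.
Only numpy, scipy, OpenCV 4.12 (cv2) and the standard library are available. Lean on these libraries where they do the work, as an engineer would, in place of code of your own. Each camera call takes 0.05 s, during which the arm holds its last target.

## Working session

There is one attempt and no reset: what is moved stays moved. The work goes in short steps, each a Python script; the robot and the scene stay as the last script left them, time stands still between calls to the robot, and variables do not carry over. Pictures are saved under pics/ and viewed, and the job is handed in when it is done.

```bash
mkdir -p pics; ls
python3 - <<'E'
from cell import env,kin,camera,calibration,job
import cv2
s=env.get_state();print({k:s[k] for k in('time','tcp_pos','orientation','opening','force')})
for n in('scene','top','wrist'):
    c=calibration(n);p,d=camera(n);cv2.imwrite(f'pics/{n}0.png',p);print(n,c)
E
```

```text
pics
{'time': 0.0, 'tcp_pos': array([0.27057958, 0.6178963 , 0.30290384]), 'orientation': array([-1.30120042e-04,  2.04907152e-01,  9.78780981e-01, -9.12822866e-04]), 'opening': 0.08510900648358213, 'force': array([0.77875714, 0.08465586, 0.37813652])}
scene {'fx': 457.8216962212399, 'fy': 457.8216962212399, 'cx': 316.24894220652413, 'cy': 199.7980042546101, 'rvec': array([ 2.27058742,  0.93409116, -0.36644061]), 'tvec': array([-0.43863739, -0.1714955 ,  1.74533383])}
top {'fx': 389.62374921348237, 'fy': 389.62374921348237, 'cx': 318.96619229470247, 'cy': 206.63441598543577, 'rvec': array([ 2.19765923, -2.16047311,  0.05977656]), 'tvec': array([0.0468799 , 0.60854114, 1.13291988])}
wrist {'fx': 306.39715858045065, 'fy': 306.39715858045065, 'cx': 316.5713923040259, 'cy': 196.49204591829047, 'rvec': array([-2.41504059, -1.5766738 , -0.23271457]), 'tvec': array([-0.67441034, -0.03710027,  0.38002045])}
```

View pics/scene0.png

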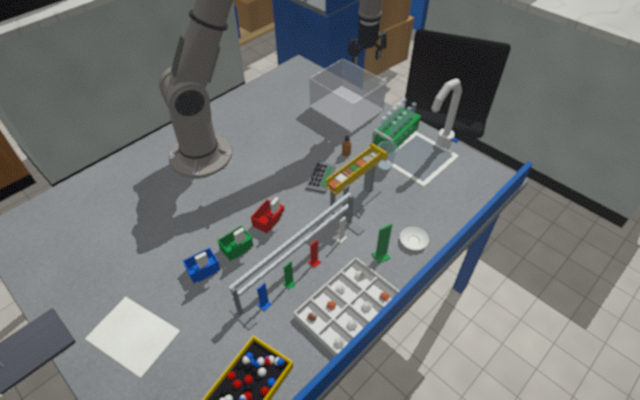

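View pics/top0.png

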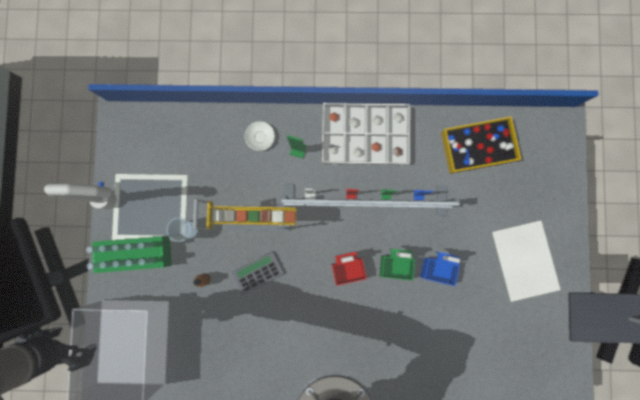

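View pics/wrist0.png

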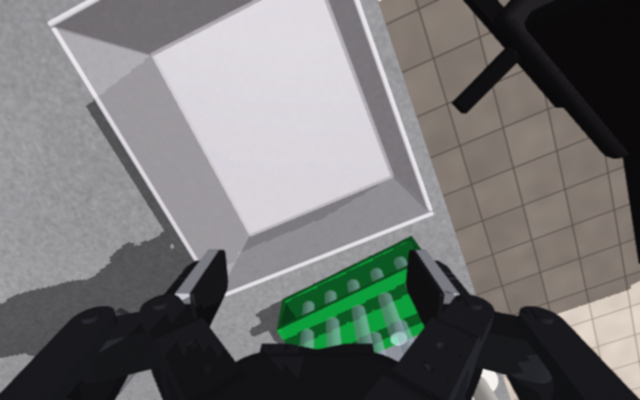

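The top view shows all three caddies: red (348,268), green (397,264) and blue (440,268). The rail runs from (283,200) to (458,204), the bin is at (250,215), and the rail flags, starting from the fill plate at (310,192), are red, green, then blue. The large green flag at (297,147) is a decoy.

```bash
cat > h.py <<'E'
from cell import env,kin,camera,calibration,job
import cv2, numpy as np
from scipy.spatial.transform import Rotation as R
def cloud(n, pd=None):
    c=calibration(n); p,d=pd if pd else camera(n)
    Rm=cv2.Rodrigues(c['rvec'])[0]; t=c['tvec']
    v,u=np.mgrid[0:400,0:640]
    X=np.stack([(u-c['cx'])/c['fx']*d,(v-c['cy'])/c['fy']*d,d],-1)
    W=(X-t)@Rm
    W[d==0]=np.nan
    return p,W
def masks(p):
    h=cv2.cvtColor(p,cv2.COLOR_BGR2HSV).astype(int); H,S,V=h[...,0],h[...,1],h[...,2]
    s=(S>130)&(V>50)
    return dict(red=s&((H<8)|(H>172)),green=s&(H>50)&(H<85),blue=s&(H>100)&(H<125),yellow=s&(H>18)&(H<32))
def proj(n,P):
    c=calibration(n); return cv2.projectPoints(np.atleast_2d(np.array(P,float)),c['rvec'],c['tvec'],np.array([[c['fx'],0,c['cx']],[0,c['fy'],c['cy']],[0,0,1]]),None)[0][:,0]
E
python3 - <<'E'
from h import *
for n in('top','scene'):
    p,W=cloud(n); m=masks(p)
    print(n)
    for k,mm in m.items():
        nn,L,st,ce=cv2.connectedComponentsWithStats(mm.astype(np.uint8))
        for i in range(1,nn):
            if st[i,4]<25: continue
            w=W[L==i]; w=w[~np.isnan(w[:,0])]
            if len(w) and w[:,2].min()>-.05 : print(k,ce[i].round(),st[i,4],'med',np.median(w,0).round(3),'lo',np.percentile(w,3,0).round(3),'hi',np.percentile(w,97,0).round(3))
    sel=(abs(W[...,2]-.14)<.006)&(W[...,0]>.35)&(W[...,0]<.7)&(W[...,1]<.12)&(W[...,1]>-.5)
    w=W[sel]; print('railtop',len(w), w.min(0),w.max(0)) 
    if len(w)>20:
        f=np.polyfit(w[:,1],w[:,0],1); r=w[:,0]-np.polyval(f,w[:,1]); k=abs(r)<.01
        f=np.polyfit(w[k,1],w[k,0],1); print('fit x=',f,'y range',np.percentile(w[k,1],[0,1,99,100]), k.sum())
E
python3 - <<'E'
import cv2
p=cv2.imread('pics/top0.png');cv2.imwrite('pics/topz.png',cv2.resize(p[120:300,180:480],(800,480),interpolation=cv2.INTER_CUBIC))
p=cv2.imread('pics/scene0.png');cv2.imwrite('pics/scz.png',cv2.resize(p[130:320,170:420],(790,600),interpolation=cv2.INTER_CUBIC))
E
```

```text
top
red [487. 127.] 36 med [ 0.852 -0.437  0.032] lo [ 0.845 -0.444  0.022] hi [ 0.86  -0.428  0.037]
red [476. 129.] 41 med [ 0.844 -0.403  0.036] lo [ 0.836 -0.415  0.023] hi [ 0.853 -0.395  0.041]
red [506. 133.] 38 med [ 0.834 -0.488  0.038] lo [ 0.823 -0.501  0.024] hi [ 0.846 -0.481  0.044]
red [489. 136.] 32 med [ 0.824 -0.439  0.036] lo [ 0.816 -0.445  0.031] hi [ 0.833 -0.432  0.042]
red [480. 146.] 41 med [ 0.794 -0.413  0.036] lo [ 0.786 -0.428  0.024] hi [ 0.802 -0.406  0.042]
red [490. 149.] 44 med [ 0.783 -0.44   0.038] lo [ 0.776 -0.457  0.023] hi [ 0.793 -0.432  0.043]
red [488. 159.] 40 med [ 0.754 -0.437  0.034] lo [ 0.747 -0.449  0.025] hi [ 0.765 -0.429  0.04 ]
red [351. 196.] 34 med [ 0.643 -0.038  0.005] lo [ 0.639 -0.05   0.   ] hi [ 0.649 -0.026  0.008]
red [348. 270.] 651 med [ 0.422 -0.032  0.004] lo [ 0.391 -0.074 -0.001] hi [0.472 0.007 0.082]
green [297. 153.] 43 med [0.771 0.127 0.006] lo [0.765 0.115 0.002] hi [0.78  0.139 0.01 ]
green [128. 241.] 198 med [0.497 0.599 0.063] lo [0.487 0.512 0.059] hi [0.507 0.693 0.066]
green [129. 254.] 607 med [0.46  
[... 3036 characters left out ...]
] hi [ 0.665 -0.233  0.104]
blue [252. 359.] 103 med [ 0.768 -0.379  0.034] lo [ 0.741 -0.388  0.023] hi [ 0.788 -0.369  0.04 ]
blue [280. 362.] 39 med [ 0.823 -0.334  0.037] lo [ 0.815 -0.341  0.032] hi [ 0.829 -0.326  0.044]
blue [270. 381.] 63 med [ 0.84  -0.383  0.032] lo [ 0.829 -0.391  0.021] hi [ 0.848 -0.37   0.037]
yellow [358. 167.] 672 med [0.593 0.235 0.172] lo [0.552 0.114 0.151] hi [0.599 0.337 0.186]
yellow [255. 369.] 758 med [ 0.76  -0.375  0.033] lo [ 0.725 -0.514  0.017] hi [ 0.864 -0.318  0.044]
railtop 516 [ 0.56247476 -0.31852036  0.13400075] [0.63379162 0.11657655 0.14584431]
fit x= [-0.00328743  0.61656472] y range [-0.31802193 -0.31535658  0.11329908  0.11657655] 503
```

View pics/topz.png

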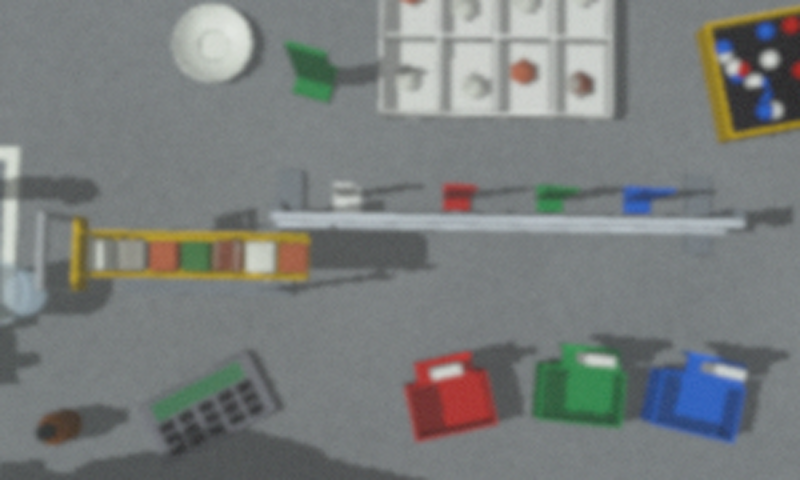

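View pics/scz.png

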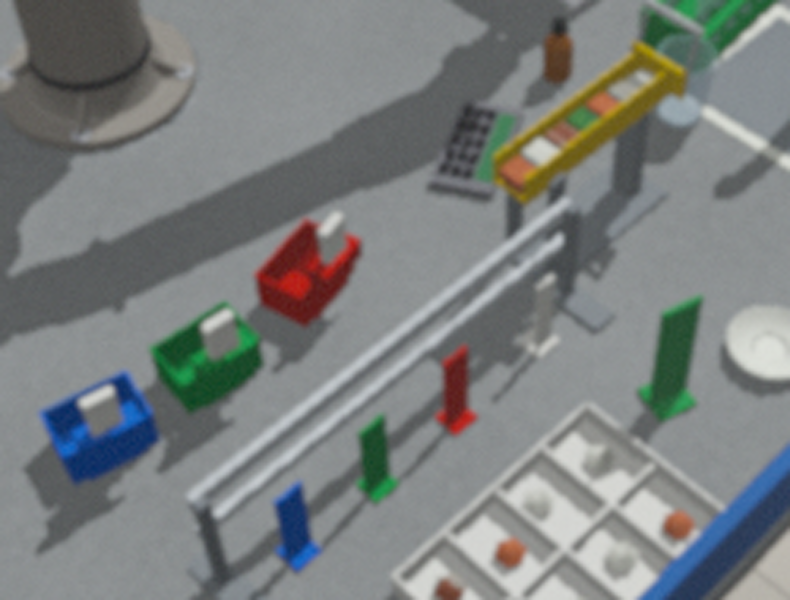

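```bash
cat >> h.py <<'E'
def q_yaw(psi, tilt=0.0):
    """tool down, tool y = world direction at angle psi; tilt about station y (top of tool towards -x for tilt>0)"""
    zt=np.array([0,0,-1.]); yt=np.array([np.cos(psi),np.sin(psi),0]); xt=np.cross(yt,zt)
    r=R.from_matrix(np.stack([xt,yt,zt],1))
    if tilt: r=R.from_rotvec([0,-tilt,0])*r
    q=r.as_quat(); return q[[3,0,1,2]]
E
python3 - <<'E'
from h import *
s=env.get_state(); q=s['orientation']; Rt=R.from_quat(q[[1,2,3,0]]).as_matrix()
for n in('top','scene','wrist'):
    c=calibration(n);Rm=cv2.Rodrigues(c['rvec'])[0];C=-Rm.T@c['tvec'];print(n,C,Rm[2])
print('cam in tool',Rt.T@(C-s['tcp_pos']),'axes cols', (Rt.T@Rm.T).round(3))
for psi in(0,np.pi,np.pi/2,-np.pi/2):
    for P in ([.5,-.15,.45],[.47,-.3,.25],[.6,.08,.25],[.6,-.25,.25],[.573,.356,.3],[.573,.34,.4]):
        r=kin.inverse_kinematics(P,q_yaw(psi)); print(round(psi,2),P,None if r is None else np.round(r,2))
E
```

```text
top [0.52785648 0.03988697 1.17294674] [ 0.06912467  0.01504722 -0.99749454]
scene [ 1.22466905 -0.58629406  1.19350268] [-0.47221226  0.46075369 -0.75147962]
wrist [0.20294652 0.64831724 0.37370248] [ 0.26623941 -0.117901   -0.95666919]
cam in tool [ 0.07418354  0.00041304 -0.07028743] axes cols [[-0.002 -0.957 -0.291]
 [ 1.    -0.001 -0.   ]
 [-0.    -0.291  0.957]]
0 [0.5, -0.15, 0.45] [-0.7   0.14  0.99  1.76 -0.12  1.31  0.32]
0 [0.47, -0.3, 0.25] [-0.13  0.43  0.76  1.93 -0.36  0.92  0.81]
0 [0.6, 0.08, 0.25] [-0.64  0.46  0.54  1.81 -0.29  0.95  0.02]
0 [0.6, -0.25, 0.25] [-0.37  0.72  1.03  1.72 -0.68  1.11  0.88]
0 [0.573, 0.356, 0.3] [-0.9   0.5   0.35  1.58 -0.19  1.1  -0.49]
0 [0.573, 0.34, 0.4] [-0.9   0.41  0.39  1.48 -0.16  1.28 -0.5 ]
3.14 [0.5, -0.15, 0.45] [-0.91  0.23  1.32  1.77 -0.23  1.32 -2.69]
3.14 [0.47, -0.3, 0.25] [-0.4   0.71  1.28  1.94 -0.77  1.1  -1.94]
3.14 [0.6, 0.08, 0.25] [-0.17  0.42 -0.09  1.78  0.05  0.95  2.87]
3.14 [0.6, -0.25, 0.25] [-0.45  0.88  1.27  1.72 -0.89  1.24 -2.1 ]
3.14 [0.573, 0.356, 0.3] [-0.46  0.5  -0.27  1.54  0.14  1.12  2.38]
[... 190 characters left out ...]
3  1.02  2.64]
1.57 [0.6, 0.08, 0.25] [-0.42  0.42  0.25  1.79 -0.12  0.94  1.45]
1.57 [0.6, -0.25, 0.25] [-0.14  0.55  0.62  1.7  -0.37  1.01  2.19]
1.57 [0.573, 0.356, 0.3] [-0.68  0.48  0.04  1.56 -0.02  1.1   0.94]
1.57 [0.573, 0.34, 0.4] [-0.68  0.4   0.07  1.46 -0.03  1.28  0.97]
-1.57 [0.5, -0.15, 0.45] [-0.85  0.18  1.2   1.77 -0.18  1.31 -1.18]
-1.57 [0.47, -0.3, 0.25] [-0.27  0.51  0.98  1.94 -0.52  0.97 -0.61]
-1.57 [0.6, 0.08, 0.25] [-0.76  0.5   0.71  1.82 -0.39  0.97 -1.45]
-1.57 [0.6, -0.25, 0.25] [-0.41  0.78  1.13  1.72 -0.77  1.16 -0.62]
-1.57 [0.573, 0.356, 0.3] [-1.1   0.56  0.68  1.59 -0.38  1.13 -1.91]
-1.57 [0.573, 0.34, 0.4] [-1.1   0.46  0.7   1.49 -0.3   1.3  -1.95]
```

Run:
```python
from h import *
env.reach([.46,-.06,.42],q_yaw(np.pi/2)); env.dwell(.3)
c=calibration('wrist'); p,d=camera('wrist'); cv2.imwrite('pics/w1.png',p)
np.savez('w1.npz',p=p,d=d,**{k:np.array(v) for k,v in c.items()})
s=env.get_state();print(s['time'],s['force'])
```

```text
3.125 [-0.13326118  0.22169377 -0.41169336]
```

View pics/w1.png

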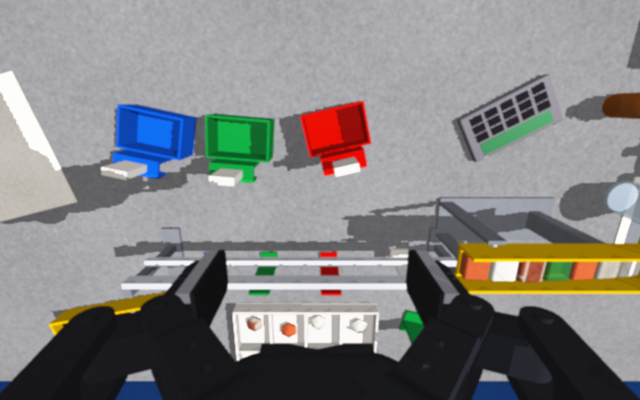

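```bash
cat >> h.py <<'E'
def caddy_pose(p,W,verbose=False):
    """poses of caddies standing on the bench: (x,y,yaw) of origin and tab centre"""
    m=masks(p); hsv=cv2.cvtColor(p,cv2.COLOR_BGR2HSV)
    out={}
    for k in('red','green','blue'):
        mm=m[k]&(W[...,0]>.33)&(W[...,0]<.58)&(W[...,1]>-.55)&(W[...,1]<.15)
        nn,L,st,ce=cv2.connectedComponentsWithStats(mm.astype(np.uint8))
        if nn<2: continue
        i=1+np.argmax(st[1:,4])
        if st[i,4]<150: continue
        w=W[L==i]; c0=np.median(w,0)
        rim=w[(w[:,2]>.044)&(w[:,2]<.056)]
        (cx,cy),(a,b),ang=cv2.minAreaRect((rim[:,:2]*1000).astype(np.float32))
        near=(np.hypot(W[...,0]-c0[0],W[...,1]-c0[1])<.12)&(hsv[...,1]<60)&(W[...,2]>.118)&(W[...,2]<.135)
        t=W[near]; 
        out[k]=dict(rect=(cx,cy,a,b,ang),n=len(rim),tab=np.mean(t,0) if len(t) else None,nt=len(t), tabrect=cv2.minAreaRect((t[:,:2]*1000).astype(np.float32)) if len(t)>4 else None)
    return out
E
python3 - <<'E'
from h import *
import h
z=np.load('w1.npz'); c={k:z[k] for k in('fx','fy','cx','cy','rvec','tvec')}
h.calibration=lambda n:c
p,W=cloud('wrist',(z['p'],z['d']))
for k,v in caddy_pose(p,W).items(): print(k,v)
sel=(abs(W[...,2]-.14)<.003)&(W[...,0]>.58)&(W[...,0]<.65)&(W[...,1]<.3)&(W[...,1]>-.5)
v,u=np.nonzero(sel); w=W[sel]
for lo in np.arange(-.34,.2,.04):
    k=(w[:,1]>lo)&(w[:,1]<lo+.04)
    if k.sum()>5: print(round(lo,2),k.sum(),'x',np.percentile(w[k,0],[5,50,95]).round(4),'z',np.median(w[k,2]).round(4), 'y',w[k,1].min().round(3),w[k,1].max().round(3))
# plates: points with x .64-.67
sel=(W[...,0]>.635)&(W[...,0]<.67)&(W[...,2]>.01)&(W[...,2]<.12)&(W[...,1]>-.4)&(W[...,1]<.12)
v,u=np.nonzero(sel); w=W[sel]; col=p[sel]
for lo in np.arange(-.4,.14,.01):
    k=(w[:,1]>=lo)&(w[:,1]<lo+.01)
    if k.sum()>3: print(lo.round(2),k.sum(),np.median(w[k],0).round(3),np.median(col[k],0))
m=masks(p)['yellow']&(W[...,2]>.13)&(W[...,2]<.22); w=W[m]
print('bin',np.percentile(w,[0,1,5,50,95,99,100],axis=0).round(3))
E
```

```text
red {'rect': (421.7225036621094, -32.72319793701172, 60.32370376586914, 90.00373077392578, 13.03762435913086), 'n': 546, 'tab': array([ 0.46170294, -0.02355877,  0.12661287]), 'nt': 241, 'tabrect': ((462.3676452636719, -23.374160766601562), (10.261784553527832, 29.792383193969727), 12.646599769592285)}
green {'rect': (435.12762451171875, -172.9481201171875, 90.82034301757812, 61.799869537353516, 85.04146575927734), 'n': 597, 'tab': array([ 0.47370715, -0.20061954,  0.12589064]), 'nt': 329, 'tabrect': ((472.685791015625, -228.20010375976562), (134.80514526367188, 10.967941284179688), 86.52185821533203)}
blue {'rect': (427.11077880859375, -296.7195129394531, 91.42462921142578, 63.44704818725586, 77.4704818725586), 'n': 770, 'tab': array([ 0.4660474 , -0.30156397,  0.12595213]), 'nt': 304, 'tabrect': ((470.81304931640625, -255.24801635742188), (132.03480529785156, 13.634085655212402), 85.16822814941406)}
-0.34 167 x [0.6105 0.6186 0.6296] z 0.1404 y -0.317 -0.3
-0.3 204 x [0.6103 0.6134 0.6178] z 0.1404 y -0.299 -0.26
-0.26 47 x [0.6104 0.6123 0.6178] z 0.1403 y -0.26 -0.249
-0.18 190 x
[... 335 characters left out ...]
58
0.14 17 x [0.6269 0.6278 0.63  ] z 0.1403 y 0.143 0.155
-0.16 104 [ 0.649 -0.155  0.056] [ 64. 109.  51.]
-0.15 109 [ 0.649 -0.145  0.055] [ 57. 101.  19.]
-0.14 107 [ 0.649 -0.135  0.056] [ 57. 105.  34.]
-0.13 15 [ 0.65  -0.13   0.056] [ 97. 128.  84.]
-0.06 51 [ 0.649 -0.052  0.054] [ 64.  63. 143.]
-0.05 108 [ 0.649 -0.045  0.056] [ 11.   15.  132.5]
-0.04 107 [ 0.649 -0.035  0.056] [ 11.  15. 133.]
-0.03 59 [ 0.649 -0.027  0.054] [ 47.  50. 137.]
0.07 56 [0.649 0.075 0.046] [151. 153. 156.]
0.08 44 [0.649 0.084 0.039] [153. 158. 161.]
bin [[0.546 0.114 0.143]
 [0.55  0.114 0.146]
 [0.551 0.118 0.15 ]
 [0.552 0.217 0.173]
 [0.594 0.311 0.186]
 [0.595 0.329 0.186]
 [0.596 0.337 0.188]]
```

```bash
cat >> h.py <<'E'
RX,Y0=.6143,.084
FLAG=dict(red=-.042,green=-.147,blue=-.245)
def st(msg=''):
    s=env.get_state(); print(msg,'t',round(s['time'],2),'tcp',s['tcp_pos'].round(4),'F',s['force'].round(1),'op',round(s['opening'],4))
def pick(x,y,yaw,zt=.162):
    q=q_yaw(yaw)
    env.grip(.045,40)
    env.reach([x,y,.27],q); 
    env.movel([x,y,zt],velocity=.15,stop_force=6)
    st('down')
    env.grip(0.0,40); st('gripped')
    env.movel([x,y,zt+.02],velocity=.1); st('lifted')
def hang(y,zh=.226):
    env.movel([.50,y,.275],velocity=.25,rot=q_yaw(0))
    env.movel([RX,y,.268],velocity=.15); st('above rail')
E
python3 - <<'E'
from h import *
pick(.4681,-.3058,np.radians(-12.5))
s=env.get_state(); P=s['tcp_pos']
env.movel([P[0],P[1],.275],velocity=.2)
hang(-.03)
p,d=camera('scene'); cv2.imwrite('pics/s2.png',cv2.resize(p[130:320,170:420],(790,600)))
c=calibration('wrist');p,d=camera('wrist'); cv2.imwrite('pics/w2.png',p)
E
```

```text
down t 5.58 tcp [ 0.4686 -0.3061  0.1628] F [-0.  -0.9  0. ] op 0.0452
gripped t 5.97 tcp [ 0.4679 -0.306   0.1629] F [-3.   0.8  7.5] op 0.0097
lifted t 6.33 tcp [ 0.4686 -0.3059  0.1827] F [-0.4 -0.4 -1.7] op 0.0095
above rail t 9.12 tcp [ 0.6136 -0.0306  0.2678] F [-0.9 -0.9 -0.7] op 0.0095
```

View pics/s2.png

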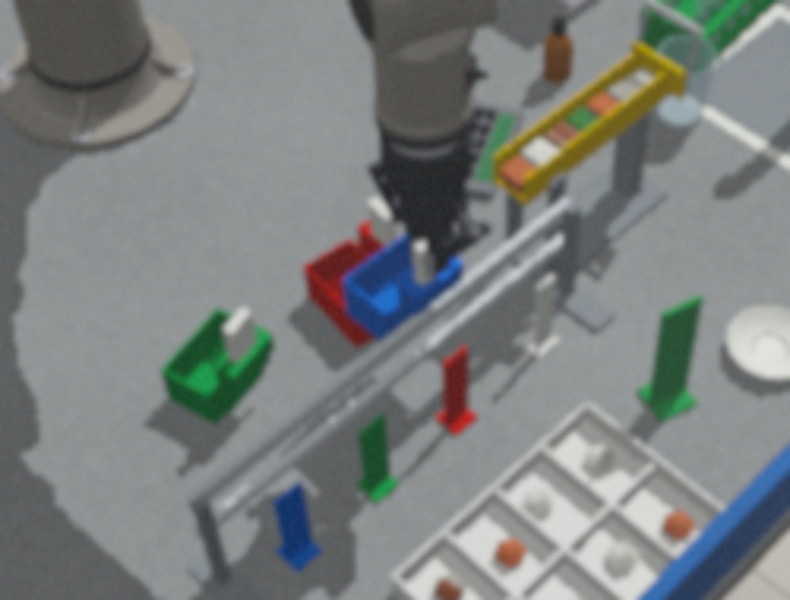

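View pics/w2.png

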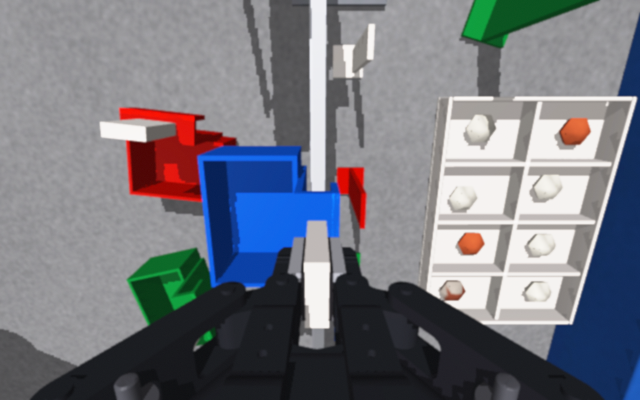

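I carried the blue caddy too low: its underside was at 0.113 m and the other tabs reach 0.127 m, so it nudged red and green. Both still stand upright. I'll check blue's seat in the grip.

Run:
```python
from h import *
p,W=cloud('wrist'); m=masks(p)
b=m['blue']&(W[...,0]>.5)&(W[...,0]<.7)&(W[...,1]<.1)&(W[...,1]>-.2)&(W[...,2]>.05); w=W[b]
rim=w[(w[:,2]>.147)&(w[:,2]<.17)&(w[:,0]<.605)]
A=np.c_[rim[:,:2],np.ones(len(rim))]; 
print(len(rim),np.percentile(rim,[1,50,99],axis=0).round(4),np.linalg.lstsq(A,rim[:,2],rcond=None)[0])
print(cv2.minAreaRect((rim[:,:2]*1000).astype(np.float32)))
hk=w[w[:,2]>.175]; print('hook',len(hk),np.percentile(hk,[1,50,99],axis=0).round(4))
r=(abs(W[...,2]-.14)<.003)&(W[...,0]>.59)&(W[...,0]<.635)&(W[...,1]>.03)&(W[...,1]<.12); w=W[r]; print('rail',np.percentile(w[:,0],[3,50,97]))
for n in('scene','top'):
    p2,W2=cloud(n)
    for k,v in caddy_pose(p2,W2).items(): print(n,k,v['rect'],v['n'],v['tab'])
```

```text
2447 [[ 0.5415 -0.0744  0.1472]
 [ 0.5475 -0.0118  0.1545]
 [ 0.6032  0.0146  0.1592]] [0.01731513 0.01173601 0.14407333]
((572.8860473632812, -30.41643524169922), (90.45357513427734, 63.83452224731445), 89.72843933105469)
hook 1914 [[ 0.5803 -0.0239  0.1772]
 [ 0.6127 -0.0099  0.1861]
 [ 0.6741 -0.      0.281 ]]
rail [0.61088845 0.6145265  0.61853192]
scene red (466.7211608886719, -16.116622924804688, 64.26162719726562, 62.55367660522461, 88.03482818603516) 52 [0.48643098 0.02219386 0.12585764]
scene green (456.6430358886719, -188.29603576660156, 71.260986328125, 79.9556884765625, 86.50994873046875) 59 [ 0.49175233 -0.16488989  0.1256242 ]
scene blue (0.0, 0.0, 0.0, 0.0, 0.0) 0 [ 0.59279199 -0.03100582  0.1276435 ]
top green (473.072509765625, -174.496337890625, 82.70729064941406, 27.726879119873047, 78.86334991455078) 8 [ 0.48943552 -0.16012745  0.12622968]
```

Run:
```python
from h import *
r=env.movel([RX,-.03,.2235],velocity=.06,stop_force=5); st('hung %s'%r)
z=env.get_state()['tcp_pos'][2]
env.movel([RX,-.03,z+.0005],velocity=.05)
env.movel([RX,Y0,z+.0005],velocity=.08); st('slid')
p,d=camera('scene'); cv2.imwrite('pics/s3.png',cv2.resize(p[130:320,170:420],(790,600)))
env.grip(.03); st('released')
env.movel([RX,Y0,.30],velocity=.15); st('up')
p,d=camera('scene'); cv2.imwrite('pics/s4.png',cv2.resize(p[130:320,170:420],(790,600)))
```

```text
hung True t 10.02 tcp [ 0.6138 -0.0301  0.2266] F [-0.6  0.1  2.9] op 0.009
slid t 11.84 tcp [0.6143 0.0833 0.2272] F [-0.7 -0.3 -0.8] op 0.0096
released t 12.22 tcp [0.6144 0.0839 0.2273] F [-0.2 -0.3 -0.4] op 0.0304
up t 12.86 tcp [0.6139 0.0843 0.2994] F [-0.2  0.2  0.2] op 0.0303
```

View pics/s4.png

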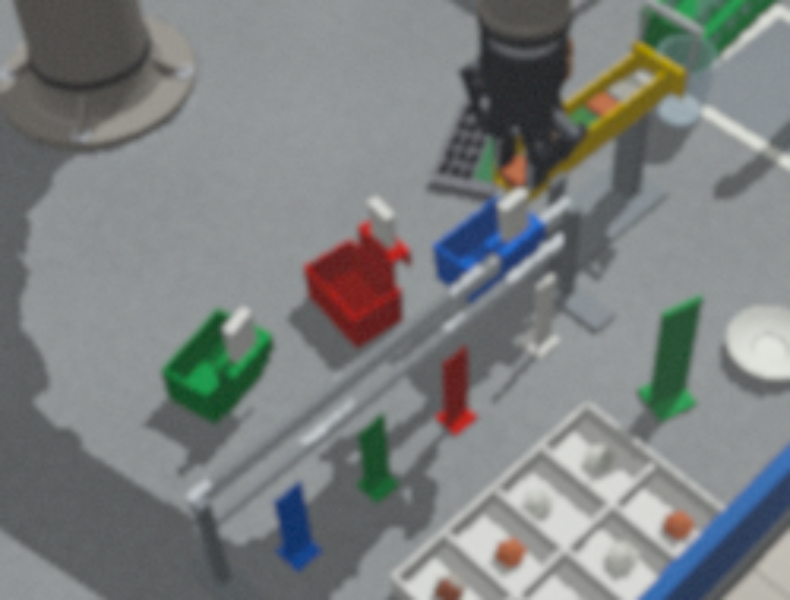

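Run:
```python
from h import *
env.grip(.04,25)
env.reach([.5723,.355,.37],q_yaw(np.pi/2)); env.dwell(.1); st()
p,W=cloud('wrist'); cv2.imwrite('pics/w5.png',p)
s=(W[...,2]>.205)&(W[...,2]<.24)&(W[...,1]>.3)&(W[...,1]<.41)&(W[...,0]>.52)&(W[...,0]<.63); w=W[s]
print(len(w),np.percentile(w,[2,50,98],axis=0).round(4))
top=w[w[:,2]>.2265]; print(np.median(top,0))
p,d=camera('top'); cv2.imwrite('pics/t5.png',cv2.resize(p[150:280,170:370],(800,520)))
```

```text
t 14.36 tcp [0.5731 0.3528 0.3696] F [-0.2  0.4  1.1] op 0.0397
1337 [[0.5363 0.3501 0.2117]
 [0.568  0.3554 0.2283]
 [0.6061 0.3605 0.2302]]
[0.56944079 0.35541806 0.22859509]
```

View pics/w5.png

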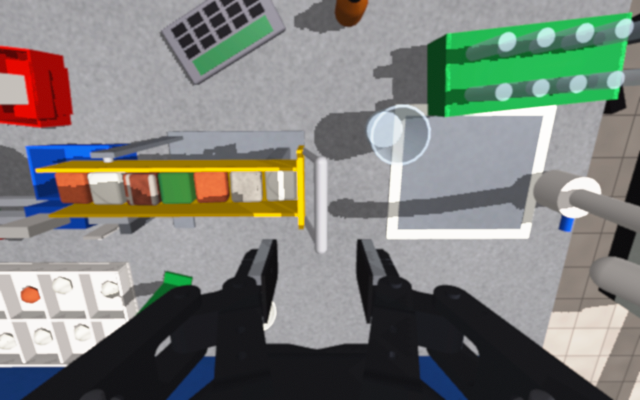

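View pics/t5.png

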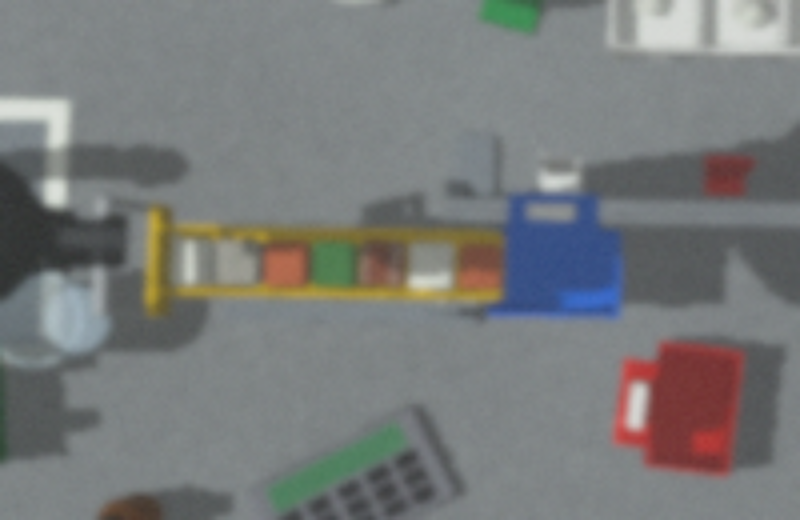

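```bash
cat >> h.py <<'E'
HY=.1544; HX=RX-.042; HZ=.152
def bar_tcp(th):
    c,s=np.cos(th),np.sin(th)
    return [HX, HY+.201*c-.072*s, HZ+.201*s+.072*c+.054]
def binframe(W,th):
    d=W-np.array([HX,HY,HZ]); c,s=np.cos(th),np.sin(th)
    return np.stack([d[...,0], d[...,1]*c+d[...,2]*s, -d[...,1]*s+d[...,2]*c],-1)
def profile(th,n='top'):
    p,W=cloud(n); B=binframe(W,th)
    k=(abs(B[...,0])<.010)&(B[...,1]>-.06)&(B[...,1]<.19)&(B[...,2]>-.03)&(B[...,2]<.06)
    b=B[k]; e=np.arange(-.06,.19,.005); i=np.digitize(b[:,1],e)
    return p,W,e,[np.median(b[i==j+1,2]) if (i==j+1).any() else np.nan for j in range(len(e))]
E
python3 - <<'E'
from h import *
env.movel([HX,.3554,.278],velocity=.1,stop_force=8); st()
env.grip(0,25); st('bar')
for n in('top','wrist'):
    p,W,e,pr=profile(0,n); print(n,[(int(round(a*1000)),None if np.isnan(b) else round(b*1000)) for a,b in zip(e,pr)])
    cv2.imwrite(f'pics/{n}6.png',p)
E
```

```text
t 15.53 tcp [0.5728 0.3555 0.2788] F [0.  0.1 0.3] op 0.04
bar t 15.9 tcp [0.5725 0.3554 0.2787] F [-0.9 -0.   2.6] op 0.0093
top [(-60, None), (-55, None), (-50, None), (-45, None), (-40, 1), (-35, 18), (-30, 19), (-25, 19), (-20, 20), (-15, 20), (-10, 17), (-5, 20), (0, 21), (5, 22), (10, 22), (15, 22), (20, 21), (25, 19), (30, 22), (35, 22), (40, 22), (45, 22), (50, 22), (55, 16), (60, 21), (65, 22), (70, 21), (75, 20), (80, 20), (85, 13), (90, 18), (95, 20), (100, 20), (105, 18), (110, 19), (115, 16), (120, 12), (125, 16), (130, 16), (135, 16), (140, 14), (145, 13), (150, 10), (155, 13), (160, 10), (165, 11), (170, 10), (175, 10), (180, 21), (185, 31)]
wrist [(-60, None), (-55, None), (-50, None), (-45, None), (-40, None), (-35, None), (-30, None), (-25, None), (-20, None), (-15, None), (-10, None), (-5, None), (0, 21), (5, 22), (10, 22), (15, 22), (20, 20), (25, 22), (30, 22), (35, 22), (40, 22), (45, 22), (50, 20), (55, 22), (60, 22), (65, 22), (70, 22), (75, 21), (80, 19), (85, 20), (90, 20), (95, 20), (100, 20), (105, 19), (110, 17), (115, 16), (120, 17), (125, 17), (130, 16), (135, 16), (140, 15), (145, 11), (150, 13), (155, 12), (160, 12), (165, 11), (170, 10), (175, 8), (180, 29), (185, 21)]
```

View pics/wrist6.png

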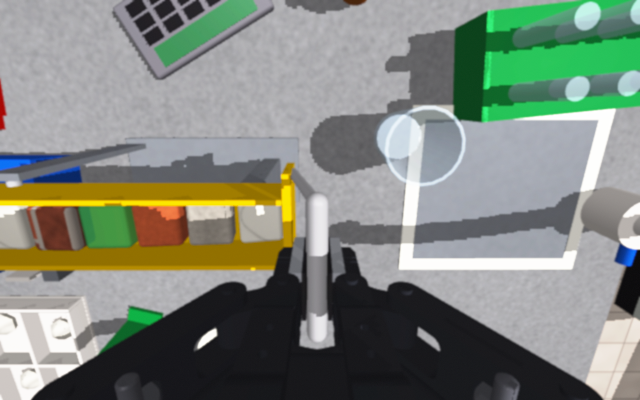

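```bash
cat >> h.py <<'E'
HOME={k:-.022+.0305*(k-1) for k in range(1,8)}
LEVEL={1:.019,2:.021,3:.022,4:.021,5:.019,6:.016,7:.011}
def occ(th):
    """height deficit at rear half of each stone's home (m): >8 mm = gone/moving"""
    p,W=cloud('top'); B=binframe(W,th); out={}
    for k in HOME:
        s=(abs(B[...,0])<.011)&(abs(B[...,1]-HOME[k]-.005)<.005)&(B[...,2]>-.03)&(B[...,2]<.06)
        out[k]=float(LEVEL[k]-np.median(B[...,2][s])) if s.sum()>3 else np.nan
    return out,p,W
def meter(first,th0,thmax=.5,step=.006,vel=.03):
    a,b=first,first+1
    th=0
    for t in np.arange(.06,th0+1e-6,.06): env.movel(bar_tcp(t),velocity=.06); th=t
    th=th0; env.movel(bar_tcp(th),velocity=.05); st('at th0')
    gone=[]
    while th<thmax:
        o,p,W=occ(th)
        new=[k for k in (a,b,b+1) if k in o and o[k]>.007 and k not in gone]
        if new:
            print('th',round(th,3),'new',new,{k:round(v*1000,1) for k,v in o.items()},round(env.get_state()['time'],2))
            gone+=new
            if b+1 in gone or b in gone: break
            env.dwell(1.0)
            o,p,W=occ(th); print('after',{k:round(v*1000,1) for k,v in o.items()}); cv2.imwrite('pics/m%d.png'%a,p)
            continue
        th+=step; env.movel(bar_tcp(th),velocity=vel)
    if b+1 in gone: 
        env.movel(bar_tcp(th-.1),velocity=.2); th-=.1
    for i in range(4):
        env.dwell(.3); o,p,W=occ(th); print('end',{k:round(v*1000,1) for k,v in o.items()})
    cv2.imwrite('pics/m%d.png'%b,p)
    st('th %.3f gone %s'%(th,gone))
    return th,gone
def level(th):
    for t in np.arange(th,0,-.08)[1:]: env.movel(bar_tcp(t),velocity=.08)
    env.movel(bar_tcp(0),velocity=.05)
    P=bar_tcp(0); P[2]-=.002; env.movel(P,velocity=.03,stop_force=10); st('level')
E
python3 - <<'E'
from h import *
o,p,W=occ(0); print(o)
th,gone=meter(1,.12)
np.save('th.npy',th)
E
```

```text
{1: -0.0008587146507276246, 2: -0.0005506899433010866, 3: 0.0005138361743040401, 4: -3.9473843569965555e-05, 5: 0.0004903826324352094, 6: 0.00010551300503015837, 7: 0.0004038376870959849}
at th0 t 17.03 tcp [0.5725 0.3457 0.3018] F [3.2 3.3 1.6] op 0.0089
th 0.306 new [1] {1: 18.0, 2: 0.4, 3: 1.9, 4: 2.0, 5: 2.3, 6: 2.9, 7: 2.5} 26.38
after {1: 18.2, 2: 0.4, 3: 1.8, 4: 2.6, 5: 2.8, 6: 3.5, 7: 3.3}
th 0.348 new [2] {1: 3.1, 2: 10.9, 3: 0.4, 4: 1.9, 5: 2.4, 6: 3.1, 7: 3.8} 29.58
end {1: 17.7, 2: 18.5, 3: 1.6, 4: 2.2, 5: 2.9, 6: 3.1, 7: 4.0}
end {1: 17.4, 2: 18.5, 3: 1.5, 4: 2.2, 5: 2.9, 6: 3.4, 7: 4.5}
end {1: 18.5, 2: 19.2, 3: 2.2, 4: 2.0, 5: 2.0, 6: 3.4, 7: 2.4}
end {1: 18.1, 2: 17.9, 3: 1.0, 4: 1.9, 5: 3.0, 6: 3.2, 7: 4.6}
th 0.348 gone [1, 2] t 30.98 tcp [0.5724 0.3207 0.3418] F [ 6.4  7.9 -3.3] op 0.0093
```

Run:
```python
from h import *
level(float(np.load('th.npy')))
o,p,W=occ(0); print({k:round(v*1000,1) for k,v in o.items()})
env.grip(.04); P=env.get_state()['tcp_pos']; env.movel([P[0],P[1],.36],velocity=.15); st('up')
o,p,W=occ(0); print({k:round(v*1000,1) for k,v in o.items()})
m=masks(p)['yellow']&(W[...,2]>.13)&(W[...,1]>.1); w=W[m]; 
B=binframe(W,0); k=(abs(B[...,0]-.021)<.006)&m&(B[...,2]>.02)&(B[...,1]>-.03)&(B[...,1]<.17); print('wall slope',np.polyfit(B[k][:,1],B[k][:,2],1))
cv2.imwrite('pics/t7.png',cv2.resize(p[150:280,170:370],(800,520)))
p,d=camera('scene'); cv2.imwrite('pics/s7.png',cv2.resize(p[130:320,170:420],(790,600)))
```

```text
level t 32.97 tcp [0.5726 0.3553 0.2777] F [-2.   1.6 13.2] op 0.0084
{1: 17.4, 2: 17.6, 3: 0.2, 4: 0.7, 5: -0.1, 6: 0.5, 7: 1.3}
up t 34.12 tcp [0.5715 0.3548 0.359 ] F [-0.1 -0.4  0.1] op 0.0399
{1: 17.8, 2: 17.6, 3: -0.1, 4: -0.6, 5: 0.4, 6: -0.0, 7: 0.7}
wall slope [-0.0070011  0.0286083]
```

View pics/t7.png

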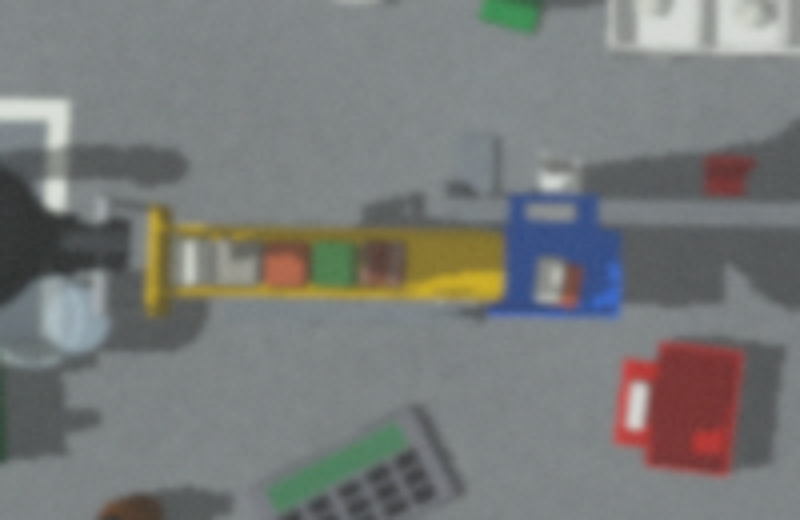

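View pics/s7.png

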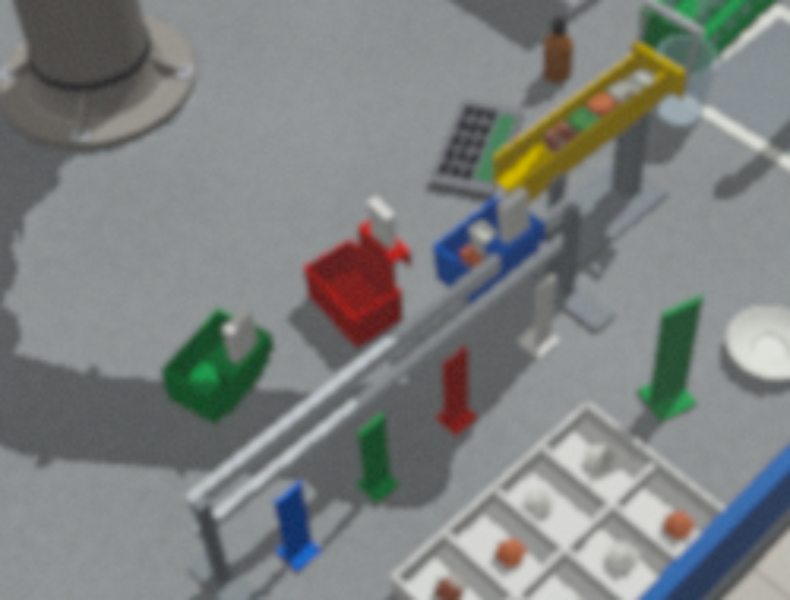

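Run:
```python
from h import *
for n in('top','scene'):
    p,W=cloud(n); m=masks(p)
    r=m['red']&(W[...,0]>.35)&(W[...,0]<.58)&(abs(W[...,1])<.2); w=W[r]; print(n,'red',np.percentile(w,[1,99],axis=0).round(3))
    b=m['blue']&(W[...,0]>.5)&(W[...,0]<.7)&(W[...,1]>0)&(W[...,1]<.16)&(W[...,2]>.05); w=W[b]; print('blue',np.percentile(w,[1,99],axis=0).round(3))
    hsv=cv2.cvtColor(p,cv2.COLOR_BGR2HSV)
    t=(hsv[...,1]<70)&(W[...,2]>.165)&(W[...,0]>.58)&(W[...,0]<.66)&(W[...,1]>0.03)&(W[...,1]<.14); w=W[t]; print('tab',len(w),np.percentile(w,[3,50,97],axis=0).round(4))
    s=(W[...,0]>.54)&(W[...,0]<.6)&(W[...,1]>.05)&(W[...,1]<.12)&(W[...,2]>.07)&(W[...,2]<.13)&~m['blue']&~m['yellow']; w=W[s]; print('stones',len(w),np.percentile(w,[3,50,97],axis=0).round(3))
```

```text
top red [[ 0.435 -0.045 -0.002]
 [ 0.519  0.037  0.084]]
blue [[0.543 0.042 0.059]
 [0.615 0.118 0.147]]
tab 50 [[0.5942 0.0725 0.1828]
 [0.6049 0.0877 0.1903]
 [0.6099 0.1223 0.1946]]
stones 157 [[0.542 0.065 0.077]
 [0.562 0.083 0.106]
 [0.581 0.108 0.112]]
scene red [[ 0.434 -0.051 -0.001]
 [ 0.527  0.028  0.084]]
blue [[0.542 0.035 0.067]
 [0.626 0.121 0.148]]
tab 83 [[0.6026 0.0663 0.1663]
 [0.6111 0.0786 0.182 ]
 [0.6154 0.0958 0.1935]]
stones 132 [[0.541 0.062 0.072]
 [0.559 0.078 0.097]
 [0.577 0.107 0.112]]
```

```bash
cat >> h.py <<'E'
TL=np.radians(6); LEN=.0870
def hung_tcp(y,dz=0): 
    up=np.array([-np.sin(TL),0,np.cos(TL)])
    return np.array([RX,y,.140])+up*(LEN+dz)
def slide_to(ya,yb,vel=.08):
    q=q_yaw(0,TL)
    env.grip(.03,25)
    env.reach(hung_tcp(ya,.075),q)
    r=env.movel(hung_tcp(ya),velocity=.12,stop_force=6); st('at tab %s'%r)
    env.grip(0,25); st('grip')
    P=env.get_state()['tcp_pos']
    env.movel([P[0],yb+(P[1]-ya if abs(P[1]-ya)<.003 else 0),P[2]+.0005],velocity=vel); st('slid')
def release():
    env.grip(.03,25)
    P=env.get_state()['tcp_pos']; up=np.array([-np.sin(TL),0,np.cos(TL)])
    env.movel(P+up*.07,velocity=.15); st('released')
E
python3 - <<'E'
from h import *
slide_to(Y0,FLAG['blue'])
release()
P=env.get_state()['tcp_pos']; env.dwell(.2)
p,d=camera('wrist'); cv2.imwrite('pics/w8.png',p)
p,d=camera('scene'); cv2.imwrite('pics/s8.png',cv2.resize(p[130:320,170:420],(790,600)))
E
```

```text
at tab False t 36.44 tcp [0.6056 0.0839 0.227 ] F [ 0.1 -0.4  0.4] op 0.0304
grip t 36.77 tcp [0.6042 0.0839 0.2273] F [-6.7  0.8  7.7] op 0.0104
slid t 41.04 tcp [ 0.6027 -0.2433  0.2273] F [-4.3  3.6  0.9] op 0.01
released t 41.99 tcp [ 0.5972 -0.245   0.2974] F [-0.4 -0.1  0.3] op 0.0299
```

View pics/w8.png

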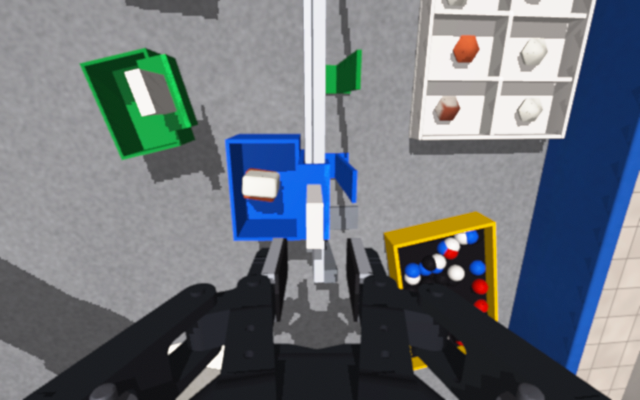

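View pics/s8.png

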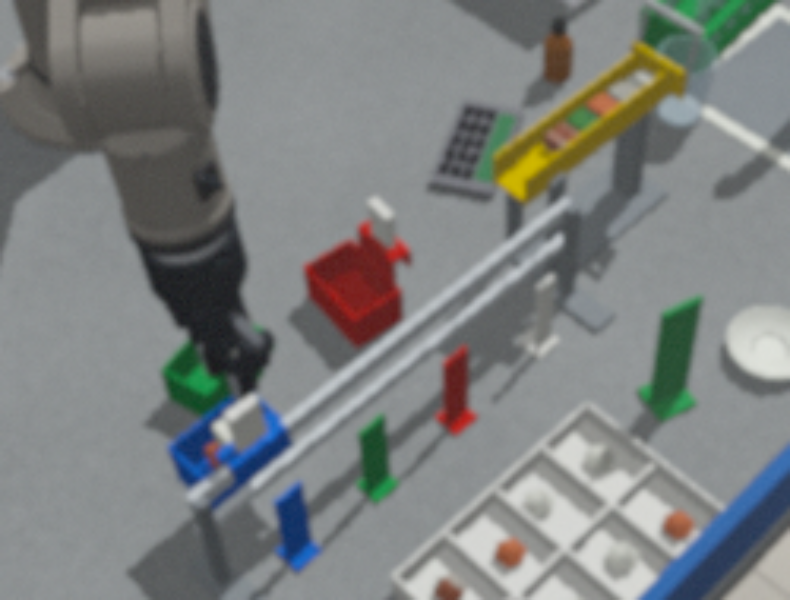

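Run:
```python
from h import *
p,W=cloud('wrist'); m=masks(p)
for k in('blue','green'):
    f=m[k]&(W[...,0]>.642)&(W[...,0]<.66)&(W[...,2]>.02)&(W[...,2]<.12); w=W[f]; print('flag',k,len(w),np.percentile(w,[1,50,99],axis=0).round(4))
h=m['blue']&(W[...,2]>.138)&(W[...,2]<.152)&(W[...,0]>.58)&(W[...,0]<.64)&(W[...,1]<-.15); w=W[h]; print('hook',np.percentile(w,[0,1,50,99,100],axis=0).round(4))
hsv=cv2.cvtColor(p,cv2.COLOR_BGR2HSV)
b=m['blue']&(W[...,2]>.1)&(W[...,2]<.12)&(W[...,0]<.6)&(W[...,0]>.52);w=W[b];print('box',cv2.minAreaRect((w[:,:2]*1000).astype(np.float32)))
print(caddy_pose(p,W)['green'])
```

```text
flag blue 642 [[ 0.6485 -0.2564  0.0213]
 [ 0.6489 -0.2401  0.0811]
 [ 0.6526 -0.2271  0.1065]]
flag green 780 [[ 0.6486 -0.1591  0.0218]
 [ 0.6489 -0.1442  0.0822]
 [ 0.6524 -0.1303  0.1064]]
hook [[ 0.5983 -0.2736  0.1383]
 [ 0.5984 -0.2722  0.1425]
 [ 0.6095 -0.2302  0.1452]
 [ 0.6221 -0.2133  0.1472]
 [ 0.6225 -0.213   0.148 ]]
box ((570.40966796875, -243.18592834472656), (90.42311096191406, 59.05787658691406), 89.8927230834961)
{'rect': (448.9618835449219, -172.54574584960938, 60.71522521972656, 89.8677749633789, 13.306307792663574), 'n': 1214, 'tab': array([ 0.4906438 , -0.16255921,  0.12602165]), 'nt': 899, 'tabrect': ((489.783935546875, -162.82608032226562), (11.134129524230957, 30.271451950073242), 12.43136215209961)}
```

```bash
cat >> h.py <<'E'
FLAG.update(green=-.145,red=-.041,blue=-.242)
def carry_hang(y):
    P=env.get_state()['tcp_pos']
    env.movel([P[0],P[1],.32],velocity=.2)
    env.reach([.55,y,.325],q_yaw(0))
    env.movel([RX,y,.32],velocity=.15)
    env.movel([RX,y,.265],velocity=.12); st('above')
    p,d=camera('scene'); cv2.imwrite('pics/hang.png',cv2.resize(p[130:320,170:420],(790,600)))
    r=env.movel([RX,y,.2235],velocity=.06,stop_force=5); st('hung %s'%r)
def to_fill():
    P=env.get_state()['tcp_pos']; 
    env.movel([RX,P[1],P[2]+.0005],velocity=.05)
    env.movel([RX,Y0,P[2]+.0005],velocity=.08); st('slid')
    env.grip(.03); env.movel([RX,Y0,.30],velocity=.15); st('up')
E
python3 - <<'E'
from h import *
pick(.4898,-.1628,np.radians(13))
carry_hang(-.02)
E
```

```text
down t 44.13 tcp [ 0.4904 -0.1634  0.1626] F [ 0.7  0.5 -0. ] op 0.0445
gripped t 44.53 tcp [ 0.4899 -0.163   0.1628] F [-2.5 -0.3  5.5] op 0.0098
lifted t 44.88 tcp [ 0.4902 -0.1626  0.1824] F [ 0.8 -0.1 -2.3] op 0.0098
above t 47.58 tcp [ 0.6143 -0.0202  0.2655] F [ 0.3 -0.7 -0.6] op 0.0097
hung True t 48.24 tcp [ 0.6138 -0.0198  0.2265] F [-0.2  0.2  2.2] op 0.0095
```

View pics/hang.png

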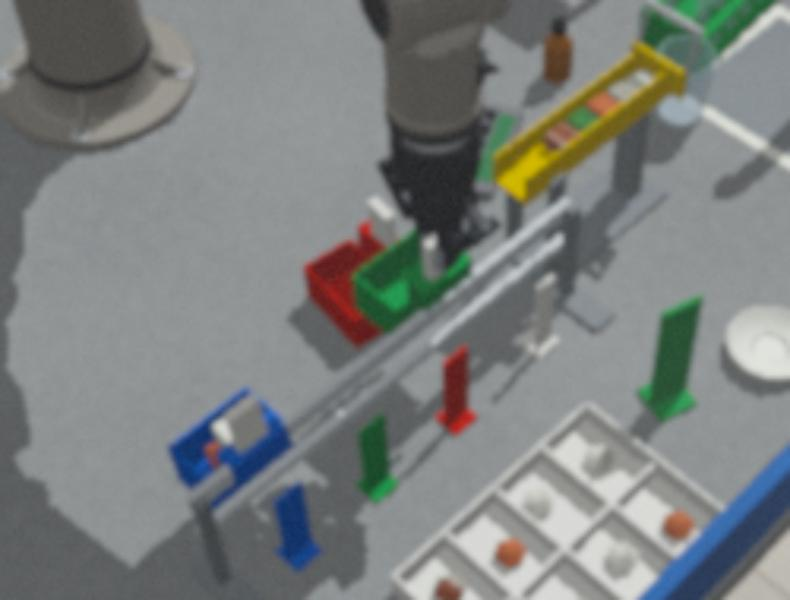

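```bash
cat >> h.py <<'E'
def bar_grip():
    env.grip(.04,25)
    env.reach([HX,.3554,.35],q_yaw(np.pi/2))
    env.movel([HX,.3554,.278],velocity=.12,stop_force=8); env.grip(0,25); st('bar')
E
python3 - <<'E'
from h import *
to_fill(); 
p,W=cloud('scene'); cv2.imwrite('pics/s9.png',cv2.resize(p[130:320,170:420],(790,600)))
g=masks(p)['green']&(W[...,0]>.53)&(W[...,0]<.63)&(W[...,2]>.05)&(W[...,1]<.16)&(W[...,1]>-.1);print(np.percentile(W[g],[1,99],axis=0).round(3))
bar_grip()
th,gone=meter(3,.32)
np.save('th.npy',th)
E
```

```text
slid t 49.94 tcp [0.6143 0.0832 0.2271] F [-0.  -0.  -1.9] op 0.0098
up t 50.91 tcp [0.6139 0.0842 0.2994] F [ 0.2  0.2 -0.9] op 0.0304
[[0.543 0.035 0.06 ]
 [0.626 0.116 0.15 ]]
bar t 53.42 tcp [0.5727 0.3554 0.279 ] F [-0.6 -1.   4.8] op 0.009
at th0 t 55.51 tcp [0.5726 0.324  0.3379] F [ 4.   6.6 -0.4] op 0.0091
th 0.404 new [3] {1: 18.2, 2: 0.8, 3: 20.1, 4: 2.4, 5: 2.8, 6: 4.4, 7: 5.4} 59.76
after {1: 18.9, 2: 18.7, 3: 20.6, 4: 2.4, 5: 2.9, 6: 4.1, 7: 4.0}
th 0.44 new [4] {1: 17.9, 2: 19.0, 3: 1.7, 4: 20.4, 5: 3.7, 6: 3.8, 7: 4.4} 62.66
end {1: 0.3, 2: 19.1, 3: 19.8, 4: 20.4, 5: 3.8, 6: 4.4, 7: 5.6}
end {1: 18.4, 2: 20.1, 3: 20.4, 4: 20.1, 5: 3.3, 6: 4.2, 7: 4.8}
end {1: 18.1, 2: 19.3, 3: 19.7, 4: 20.3, 5: 2.7, 6: 3.6, 7: 4.2}
end {1: 17.7, 2: 19.5, 3: 20.8, 4: 20.4, 5: 3.9, 6: 4.8, 7: 4.2}
th 0.440 gone [3, 4] t 64.06 tcp [0.5725 0.3082 0.3568] F [ 5.9  7.9 -3.2] op 0.0085
```

View pics/s9.png

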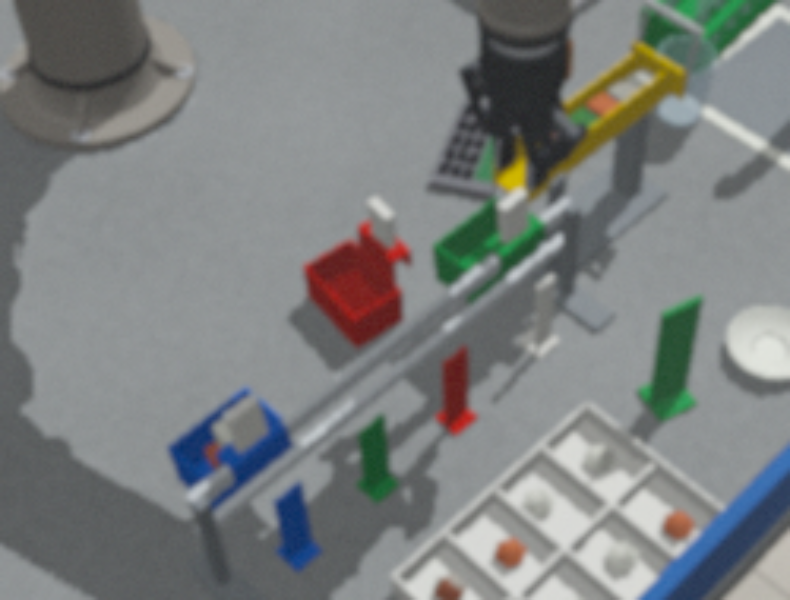

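Two more stones are out. I'll level the bin, check that both are in the green caddy, and slide it to the flag.

Run:
```python
from h import *
level(float(np.load('th.npy')))
env.grip(.04); P=env.get_state()['tcp_pos']; env.movel([P[0],P[1],.36],velocity=.15); st('up')
o,p,W=occ(0); print({k:round(v*1000,1) for k,v in o.items()})
cv2.imwrite('pics/t10.png',cv2.resize(p[150:280,170:370],(800,520)))
p,d=camera('scene'); cv2.imwrite('pics/s10.png',cv2.resize(p[130:320,170:420],(790,600)))
```

```text
level t 66.46 tcp [0.5727 0.3553 0.2783] F [-1.8 -1.3 15.2] op 0.0089
up t 67.57 tcp [0.5714 0.3549 0.359 ] F [-0.  -0.1  0.4] op 0.0404
{1: 17.7, 2: 18.1, 3: 17.4, 4: 18.1, 5: 0.4, 6: 0.2, 7: 0.5}
```

View pics/t10.png

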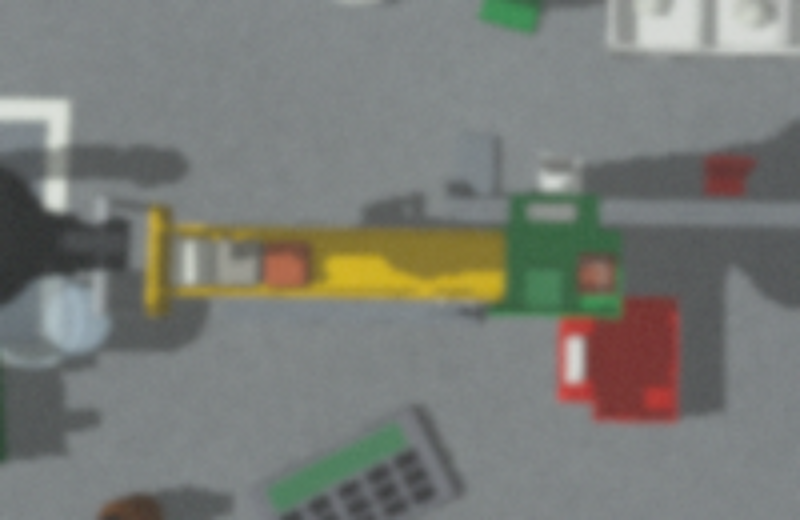

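View pics/s10.png

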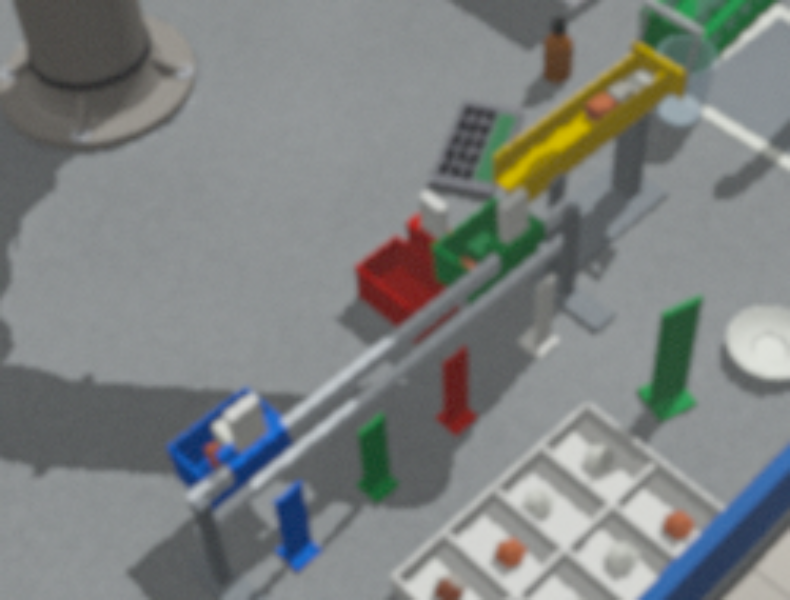

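Run:
```python
from h import *
for n in('top','scene','wrist'):
    p,W=cloud(n); m=masks(p)
    k=m['red']&(W[...,0]>.38)&(W[...,0]<.6)&(W[...,1]>-.15)&(W[...,1]<.15)&(W[...,2]>-.01)&(W[...,2]<.1)
    w=W[k]; 
    rim=w[(w[:,2]>.044)&(w[:,2]<.055)]; hk=w[w[:,2]>.06]
    print(n,len(w),cv2.minAreaRect((rim[:,:2]*1000).astype(np.float32)),len(rim)); 
    if len(hk): print('hook',np.percentile(hk,[1,50,99],axis=0).round(3),cv2.minAreaRect((hk[:,:2]*1000).astype(np.float32)))
    hsv=cv2.cvtColor(p,cv2.COLOR_BGR2HSV)
    t=(hsv[...,1]<70)&(W[...,2]>.12)&(W[...,2]<.13)&(W[...,0]>.46)&(W[...,0]<.55)&(W[...,1]>0.0)&(W[...,1]<.14); w=W[t]; print('tab',len(w)); 
    if len(w)>5: print(np.mean(w,0),cv2.minAreaRect((w[:,:2]*1000).astype(np.float32)))
```

```text
top 606 ((508.7029724121094, 29.120685577392578), (77.37955474853516, 57.653690338134766), 0.9756392240524292) 49
hook [[0.485 0.06  0.077]
 [0.496 0.068 0.081]
 [0.538 0.08  0.084]] ((511.2555236816406, 70.00240325927734), (53.040279388427734, 19.654550552368164), 1.0155363082885742)
tab 40
[0.51216882 0.07103416 0.12670646] ((511.8864440917969, 71.41283416748047), (29.397769927978516, 8.101601600646973), 0.9613021612167358)
scene 501 ((512.51513671875, 24.357837677001953), (82.48576354980469, 65.52430725097656), 1.0848925113677979) 71
hook [[0.484 0.053 0.061]
 [0.499 0.056 0.074]
 [0.518 0.066 0.083]] ((500.0911560058594, 57.29117965698242), (10.815641403198242, 35.65318298339844), 70.23695373535156)
tab 29
[0.5152412  0.06609323 0.12619668] ((513.700927734375, 66.27799224853516), (30.03300666809082, 11.159246444702148), 2.8833422660827637)
wrist 4206 ((507.3953552246094, 26.98016357421875), (62.80069351196289, 80.51095581054688), 89.77534484863281) 500
hook [[0.483 0.046 0.06 ]
 [0.513 0.079 0.08 ]
 [0.563 0.082 0.083]] ((533.6935424804688, 65.75638580322266), (33.69245147705078, 106.5324478149414), 80.74981689453125)
tab 570
[0.51190652 0.07057948 0.12595274] ((512.1952514648438, 69.27427673339844), (13.77064037322998, 29.830602645874023), 89.92571258544922)
```

Run:
```python
from h import *
q=q_yaw(0,TL); ya=Y0
env.grip(.03,25); env.reach(hung_tcp(ya,.075),q)
env.movel(hung_tcp(ya),velocity=.12,stop_force=6); env.grip(0,25); st('grip')
P=env.get_state()['tcp_pos']
r=env.movel([P[0]+.001,P[1],P[2]+.0015],velocity=.02)
r=env.movel([P[0]+.001,-.03,P[2]+.0015],velocity=.07,stop_force=12); st('mid %s'%r)
if not r:
    env.movel([P[0],FLAG['green'],P[2]+.0003],velocity=.08); st('slid'); release(); env.dwell(.2)
p,W=cloud('wrist'); cv2.imwrite('pics/w11.png',p); m=masks(p)
for k in('blue','green'):
    f=m[k]&(W[...,0]>.642)&(W[...,0]<.66)&(W[...,2]>.02)&(W[...,2]<.12); w=W[f]; print('flag',k,len(w),np.percentile(w,[1,50,99],axis=0).round(4) if len(w) else '')
    b=m[k]&(W[...,2]>.1)&(W[...,2]<.12)&(W[...,0]<.6)&(W[...,0]>.52);w=W[b];print('box',cv2.minAreaRect((w[:,:2]*1000).astype(np.float32)))
p,d=camera('scene'); cv2.imwrite('pics/s11.png',cv2.resize(p[130:320,170:420],(790,600)))
```

```text
grip t 70.27 tcp [0.6042 0.0839 0.2273] F [-5.3  0.1  9.4] op 0.0101
mid False t 72.31 tcp [ 0.6026 -0.0291  0.2277] F [-5.1  1.7 -1.9] op 0.0099
slid t 73.9 tcp [ 0.6026 -0.1432  0.2275] F [-6.2  4.8  4.4] op 0.0097
released t 74.85 tcp [ 0.597  -0.1449  0.2971] F [-0.1  0.1 -0.4] op 0.0299
flag blue 353 [[ 0.6484 -0.2563  0.0203]
 [ 0.6487 -0.2394  0.059 ]
 [ 0.6524 -0.2267  0.1008]]
box ((570.1660766601562, -242.99945068359375), (91.55751037597656, 58.80577850341797), 89.52896118164062)
flag green 618 [[ 0.6484 -0.1577  0.023 ]
 [ 0.6488 -0.1416  0.0802]
 [ 0.6523 -0.1291  0.1065]]
box ((570.6389770507812, -143.56393432617188), (90.30586242675781, 58.49551010131836), 89.91629028320312)
```

View pics/w11.png

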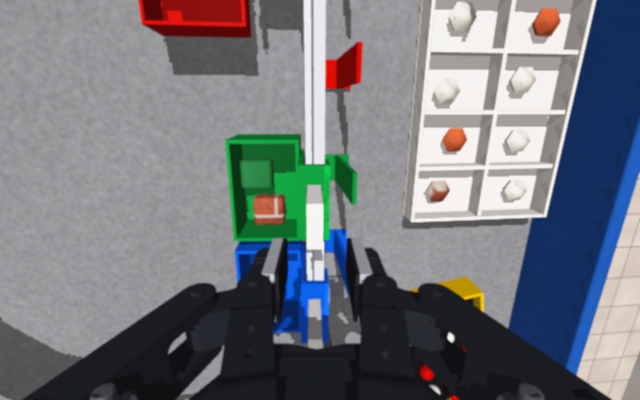

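View pics/s11.png

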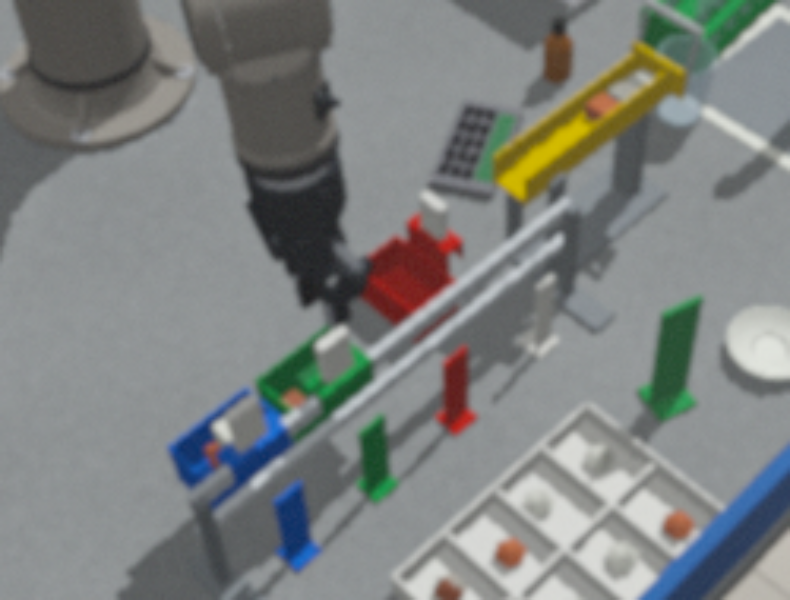

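Run:
```python
from h import *
env.grip(.045,40)
env.reach([.50,.05,.34],q_yaw(np.pi/2)); env.dwell(.1)
p,W=cloud('wrist'); cv2.imwrite('pics/w12.png',p); m=masks(p); hsv=cv2.cvtColor(p,cv2.COLOR_BGR2HSV)
k=m['red']&(W[...,0]>.38)&(W[...,0]<.6)&(W[...,1]>-.15)&(W[...,1]<.15)&(W[...,2]>.044)&(W[...,2]<.055); print(cv2.minAreaRect((W[k][:,:2]*1000).astype(np.float32)))
t=(hsv[...,1]<70)&(W[...,2]>.122)&(W[...,2]<.13)&(W[...,0]>.46)&(W[...,0]<.56)&(W[...,1]>0.0)&(W[...,1]<.14); w=W[t]; print('tab',len(w),np.mean(w,0),cv2.minAreaRect((w[:,:2]*1000).astype(np.float32)))
st()
```

```text
((512.534912109375, 27.360036849975586), (62.23833465576172, 90.17633819580078), 89.71717834472656)
tab 343 [0.51203299 0.0682767  0.12718829] ((512.6602172851562, 68.32608032226562), (30.706876754760742, 9.883764266967773), 0.8762279748916626)
 t 76.5 tcp [0.5004 0.0486 0.3397] F [ 0.6 -0.4  0.3] op 0.0451
```

View pics/w12.png

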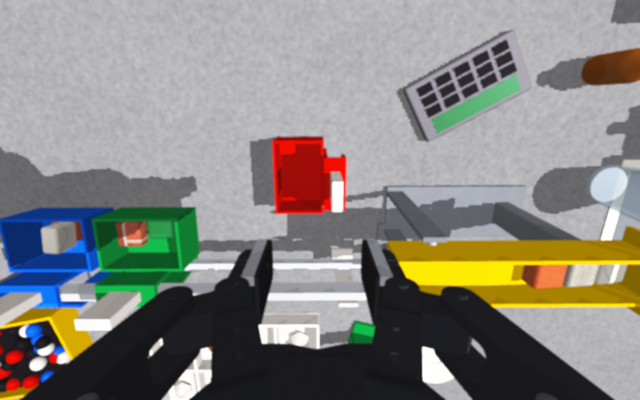

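Run:
```python
from h import *
q=q_yaw(np.pi/2)
env.reach([.503,.0683,.26],q)
r=env.movel([.503,.0683,.163],velocity=.1,stop_force=5); st('down %s'%r)
env.grip(0,40); st('grip')
env.movel([.503,.0683,.23],velocity=.1); 
env.movel([.46,.02,.23],velocity=.12); st('moved')
env.movel([.46,.0,.23],velocity=.05,rot=q_yaw(0)); st('rot')
p,d=camera('scene'); cv2.imwrite('pics/s13.png',cv2.resize(p[130:320,170:420],(790,600)))
r=env.movel([.46,.0,.160],velocity=.06,stop_force=4); st('placed %s'%r)
env.grip(.045); P=env.get_state()['tcp_pos']; env.movel([P[0],P[1],.30],velocity=.2)
env.reach([.46,.03,.36],q_yaw(np.pi/2)); env.dwell(.1)
p,W=cloud('wrist'); cv2.imwrite('pics/w13.png',p); print(caddy_pose(p,W).get('red')); st()
```

```text
down False t 78.04 tcp [0.5034 0.0683 0.1636] F [ 0.9 -0.7 -0.5] op 0.0449
grip t 78.44 tcp [0.5033 0.0684 0.1635] F [-0.9  0.   5.1] op 0.0095
moved t 79.95 tcp [0.4605 0.0205 0.2302] F [ 0.3 -0.7 -2. ] op 0.0094
rot t 81.67 tcp [4.601e-01 1.000e-04 2.300e-01] F [ 0.3 -0.4 -2.2] op 0.0094
placed True t 82.74 tcp [ 0.46   -0.      0.1633] F [0.6 0.2 2.6] op 0.0098
{'rect': (418.2251281738281, -9.296714782714844, 89.62288665771484, 59.4661979675293, 89.86799621582031), 'n': 726, 'tab': array([ 0.45887932, -0.00865104,  0.12655433]), 'nt': 343, 'tabrect': ((459.3857116699219, -8.829744338989258), (29.78308868408203, 9.991060256958008), 89.82414245605469)}
 t 85.41 tcp [0.4599 0.0299 0.3596] F [0.  0.4 1.1] op 0.0451
```

View pics/s13.png

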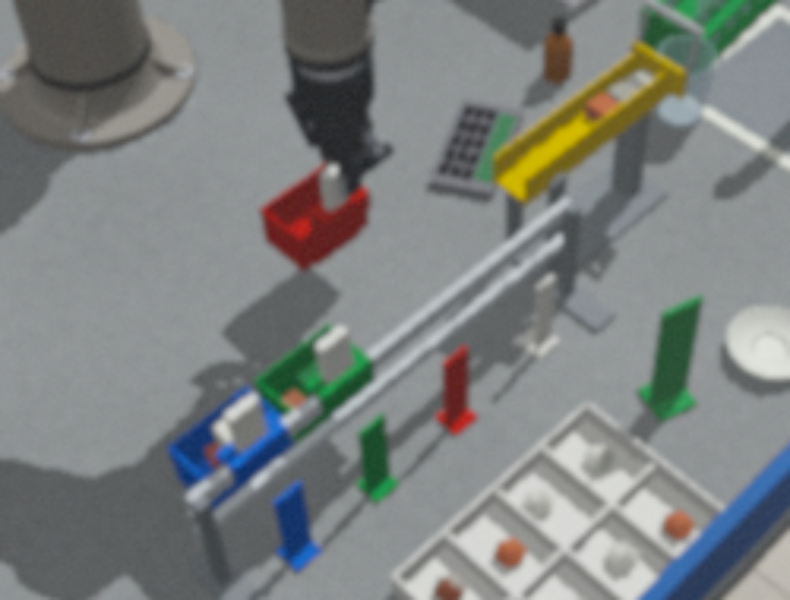

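View pics/w13.png

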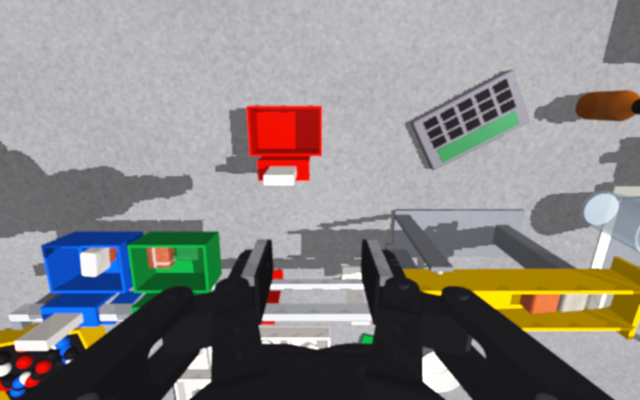

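Red now stands upright and square, with its tab at (.4594, −.0088). Next I'll pick it, hang it and fill it. Stone 5 is expected at about 0.48–0.49 rad.

Run:
```python
from h import *
pick(.4594,-.0088,0.0)
carry_hang(0.0)
to_fill()
p,W=cloud('scene'); cv2.imwrite('pics/s14.png',cv2.resize(p[130:320,170:420],(790,600)))
g=masks(p)['red']&(W[...,0]>.53)&(W[...,0]<.63)&(W[...,2]>.05)&(W[...,1]<.16)&(W[...,1]>-.1);print(np.percentile(W[g],[1,99],axis=0).round(3))
bar_grip()
```

```text
down t 87.68 tcp [ 0.4599 -0.0089  0.1626] F [-0.4 -0.2  0.4] op 0.0448
gripped t 88.08 tcp [ 0.4598 -0.0086  0.1627] F [-1.1  0.3  5.7] op 0.0095
lifted t 88.43 tcp [ 0.4596 -0.0085  0.1822] F [-1.1  0.4 -1.7] op 0.0092
above t 90.92 tcp [ 6.143e-01 -2.000e-04  2.655e-01] F [ 0.1 -0.7 -1.3] op 0.0095
hung True t 91.58 tcp [6.138e-01 2.000e-04 2.265e-01] F [-0.7 -0.2  2. ] op 0.0096
slid t 93.03 tcp [0.6143 0.0831 0.2271] F [ 0.   0.5 -1.3] op 0.0094
up t 93.99 tcp [0.6139 0.0842 0.2994] F [ 0.5 -0.2 -0.9] op 0.0301
[[0.543 0.034 0.06 ]
 [0.626 0.118 0.149]]
bar t 96.51 tcp [0.5727 0.3554 0.279 ] F [-0.6 -0.7  3.8] op 0.009
```

View pics/s14.png

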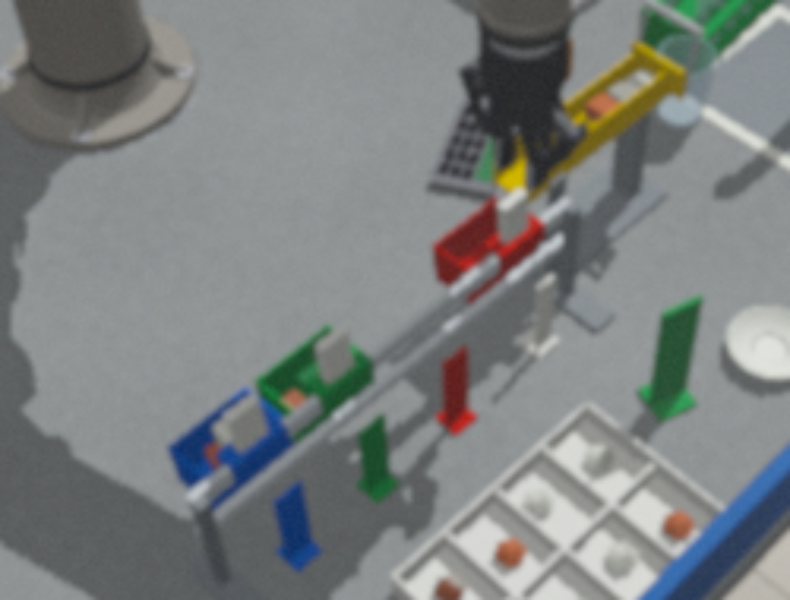

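```bash
sed -i 's/o\[k\]>.007/o[k]>.0095/' h.py
python3 - <<'E'
from h import *
th,gone=meter(5,.42,thmax=.63)
np.save('th.npy',th)
E
```

```text
at th0 t 99.33 tcp [0.5726 0.3101 0.3547] F [3.3 4.3 3.5] op 0.0087
th 0.492 new [5] {1: 17.7, 2: 19.0, 3: 19.8, 4: 2.6, 5: 21.9, 6: 4.8, 7: nan} 102.97
after {1: 18.0, 2: 19.8, 3: 20.0, 4: 20.5, 5: 22.1, 6: 4.6, 7: nan}
th 0.534 new [6] {1: 18.4, 2: 19.6, 3: 20.9, 4: 2.6, 5: 21.5, 6: 22.8, 7: nan} 106.17
end {1: 0.2, 2: 19.7, 3: 20.3, 4: 21.6, 5: 20.8, 6: 22.4, 7: nan}
end {1: 17.8, 2: 20.0, 3: 20.5, 4: 20.5, 5: 22.7, 6: 22.1, 7: nan}
end {1: 18.1, 2: 19.9, 3: 20.9, 4: 20.8, 5: 22.0, 6: 22.7, 7: nan}
end {1: 18.5, 2: 19.0, 3: 20.8, 4: 20.4, 5: 21.8, 6: 22.5, 7: nan}
th 0.534 gone [5, 6] t 107.58 tcp [0.5725 0.2939 0.3707] F [5.3 9.  0.3] op 0.0089
```

Run:
```python
from h import *
level(float(np.load('th.npy')))
env.grip(.04); P=env.get_state()['tcp_pos']; env.movel([P[0],P[1],.36],velocity=.15); st('up')
o,p,W=occ(0); print({k:round(v*1000,1) for k,v in o.items()})
cv2.imwrite('pics/t15.png',cv2.resize(p[150:280,170:370],(800,520)))
```

```text
level t 110.41 tcp [0.5728 0.3554 0.2782] F [-1.3 -0.6 13.8] op 0.009
up t 111.52 tcp [0.5714 0.3549 0.359 ] F [-0.   0.7 -0.1] op 0.0401
{1: 17.6, 2: 17.5, 3: 17.7, 4: 17.5, 5: 18.3, 6: 18.4, 7: 0.1}
```

View pics/t15.png

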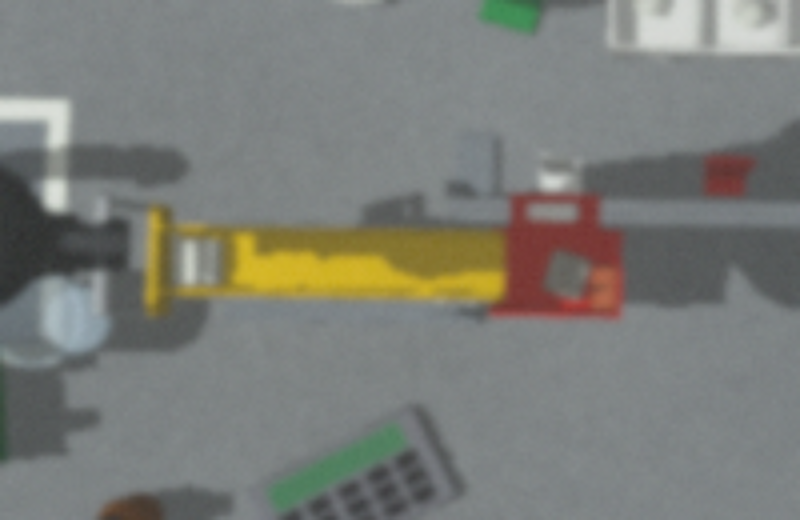

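The red caddy holds two stones, one stone is left in the bin, and the bin is level. Now I'll slide red to its flag.

Run:
```python
from h import *
slide_to(Y0,FLAG['red'],vel=.07)
release(); env.dwell(.3)
p,W=cloud('wrist'); cv2.imwrite('pics/w16.png',p); m=masks(p)
for k in('red','green'):
    f=m[k]&(W[...,0]>.642)&(W[...,0]<.66)&(W[...,2]>.02)&(W[...,2]<.12); w=W[f]; print('flag',k,len(w),np.percentile(w,[1,50,99],axis=0).round(4) if len(w) else '')
    b=m[k]&(W[...,2]>.1)&(W[...,2]<.12)&(W[...,0]<.6)&(W[...,0]>.52);w=W[b];print('box',cv2.minAreaRect((w[:,:2]*1000).astype(np.float32)))
env.movel([.48,.05,.42],velocity=.25,rot=q_yaw(0)); env.reach([.46,-.06,.42],q_yaw(np.pi/2)); env.dwell(.2); st('away')
p,W=cloud('wrist'); cv2.imwrite('pics/w17.png',p); m=masks(p)
for k in('red','green','blue'):
    b=m[k]&(W[...,2]>.105)&(W[...,2]<.12)&(W[...,0]<.6)&(W[...,0]>.52);w=W[b];print(k,cv2.minAreaRect((w[:,:2]*1000).astype(np.float32)))
    b=m[k]&(W[...,2]>.135)&(W[...,2]<.16)&(W[...,0]<.64)&(W[...,0]>.59);w=W[b];print('hook',np.percentile(w,[2,50,98],axis=0).round(4) if len(w) else '')
p,d=camera('scene'); cv2.imwrite('pics/s17.png',cv2.resize(p[130:320,170:420],(790,600)))
o,p,W=occ(0); print({k:round(v*1000,1) for k,v in o.items()})
```

```text
at tab False t 113.68 tcp [0.6056 0.0839 0.2271] F [ 0.1 -1.   0.1] op 0.0297
grip t 114.02 tcp [0.6042 0.084  0.2273] F [-5.7  1.   8.4] op 0.0105
slid t 115.95 tcp [ 0.6025 -0.0392  0.2273] F [-3.4  3.8  0.3] op 0.0099
released t 116.9 tcp [ 0.597  -0.041   0.2975] F [-0.3 -0.  -0.1] op 0.0302
flag red 643 [[ 0.6484 -0.0529  0.0204]
 [ 0.6488 -0.0367  0.0808]
 [ 0.6525 -0.0237  0.1063]]
box ((570.449462890625, -39.86650085449219), (90.55831909179688, 59.02833938598633), 89.9650650024414)
flag green 365 [[ 0.6483 -0.1561  0.023 ]
 [ 0.6487 -0.1403  0.0637]
 [ 0.6523 -0.1286  0.1057]]
box ((570.022705078125, -142.7843780517578), (90.34307861328125, 58.42842483520508), 89.00160217285156)
away t 119.89 tcp [ 0.46   -0.0598  0.4199] F [-0.2  0.2  0. ] op 0.03
red ((570.4517211914062, -40.28968048095703), (59.15950012207031, 89.77005767822266), 0.20164936780929565)
hook [[ 0.5981 -0.0696  0.1364]
 [ 0.603  -0.0529  0.1448]
 [ 0.6215 -0.0207  0.147 ]]
green ((570.3225708007812, -144.08944702148438), (59.111228942871094, 90.33612060546875), 0.2733629643917084)
hook [[ 0.5982 -0.1731  0.1353]
 [ 0.6011 -0.1663  0.1444]
 [ 0.6141 -0.1532  0.1463]]
blue ((570.3007202148438, -243.78065490722656), (91.59965515136719, 59.38332748413086), 89.90377807617188)
hook [[ 0.5981 -0.2727  0.1364]
 [ 0.601  -0.244   0.1444]
 [ 0.6131 -0.2137  0.1463]]
{1: 17.5, 2: 17.3, 3: 18.2, 4: 18.5, 5: 18.2, 6: 18.1, 7: -0.1}
```

View pics/w17.png

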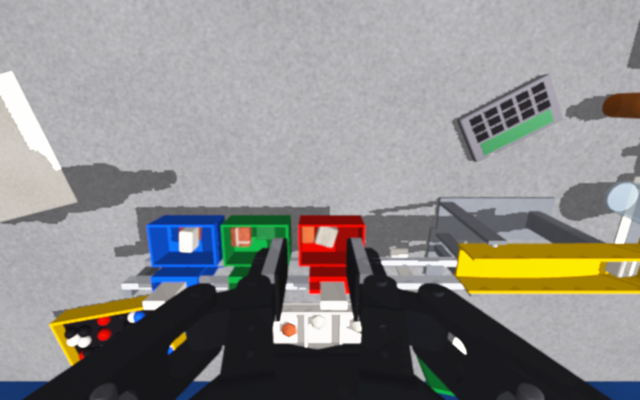

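View pics/s17.png

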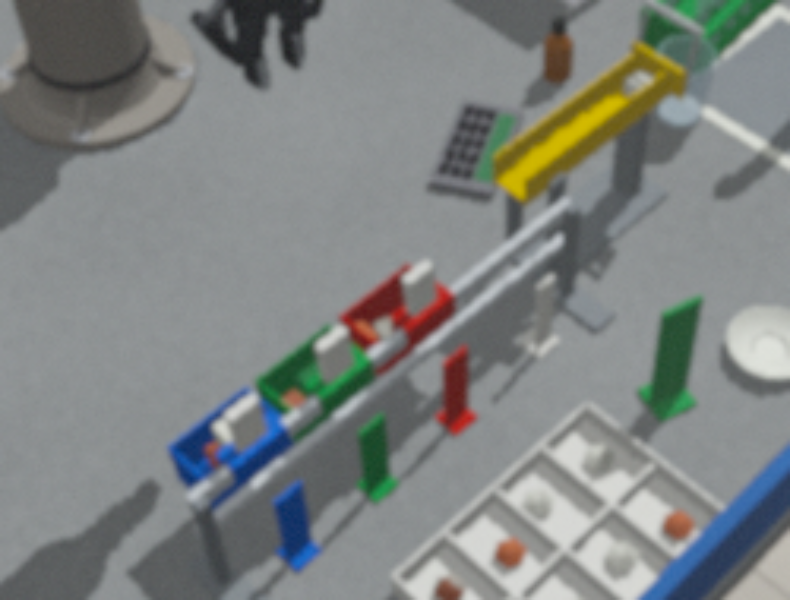

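```bash
python3 -c "
from h import *
print(job.job_done()); st()"
```

```text
the job is handed in; nothing more can be done
None
the job is handed in; nothing more can be done
```

I hung, filled and parked all three caddies, blue first, then green, then red, and handed the job in at about 120 s. The hand-in gives no verdict, so the outcome below rests on my own last checks.

**Last checks:**
- **Caddies:** each hangs on the rail within about 4 mm of its own flag, with two specimens visible in it.
- **Specimens:** the seventh is still in its place at the back of the bin. I saw none on the bench.
- **Bin:** it reads level, and the arm ended clear of everything.

**What went wrong or differed:**
- **Low carry:** I carried the blue caddy too low at first. It brushed the red and green caddies, and red turned by about 90°. Both stayed upright.
- **Red moved again:** red shifted a second time while the robot was at the bin, probably the announced knock. I picked it up, set it down square on the bench and took a fresh grip before hanging it.
- **Camera spread:** the views differed by 2 to 5 mm on flag positions, inside the 15 mm allowed.

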